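# Hang the moth block on an S-hook from the accessory rail

### The job

Take the chrome S-hook out of the well in the plastic chest, set it gently on the rail of the little stand near the middle of its length, slide it, resting on the rail, along the rail until it rests against the stop collar and let go. Then hang the wooden moth block by its wire bail in the hook's lower curl, so that it hangs free and still with the hook still at the collar. Lower both into place, do not drop them or lean on the rail, and leave the pot, the tumbler and the hanger alone.

Things in the scene. Friction and masses are not known exactly. Their poses are not given: they have to be found in the camera images.
- stand: Steel stand, fixed and rigid. Origin on the shelf midway between two posts (262 mm tall, 14 mm thick, at its y = -150 and +150 mm); x points away from the robot. A 14 mm round rail runs along y between the posts above the origin. Clamps hold it at a height that differs each time: axis 213 to 243 mm above the shelf, told by no pose: feel or see it. Rubber bushes let it sink 1 mm per 4 N; it bears at most 15 N.
- stop_foot (a point): Point on the shelf right below the face, towards -y, of the stop collar, a 24 mm black rubber disc on the rail (gives 1 mm per 4 N) from y = +30 mm (this point) to +42 mm in the stand's frame; axes as the stand's. The hook is slid towards +y from the middle of the rail; touching the collar, its centre is at y = +19.5 mm.
- hook: Chrome S-hook, 160 mm tall, about 80 g, two parallel 5 mm wires, 21 mm wide in all along y. Origin: centre of upper curl; S in its x-z plane. Wire centres (x,z mm): upper tip (16,-11), curl radius 13 over (0,13), spine x=-13 from z=-4 to -64, slant to (12,-88), lower curl flat at z=-102 for x=5 to -5, lower tip (-17,-86). Starts upright, loose, in the chest's well, yaw as the chest's.
- hook_tab (a point): Point on the hook's flat thumb tab, 40 mm above the hook's origin: grip here, fingers closing along the hook's x. Tab 8 mm thick in x, 18 mm wide in y, from 13 to 55 mm above the hook's origin. Keep fingertips at least 17 mm above the hook's origin, clear of rail and collar.
- hook_seat (a point): Where the rail's axis lies in the seated hook, 3.5 mm above the hook's origin. The mouth opens to +x and down: the rail enters from +x below the upper tip, its axis between 21 and 62 mm below the hook's origin, until under the seat; then the hook is lowered. Let go on the rail, the hook hangs nearly upright and can swing.
- hook_curl (a point): Centre of the wires at the flat bottom of the hook's lower curl, 102 mm below the hook's origin; axes as the hook's. This curl opens to -x and up, between the lower tip and the spine.
- block: Wooden moth block, 60 (x) by 44 (y) by 44 mm (z), about 80 g, with a rigid wire bail on top. Origin: centre of the underside. Stands loose on the shelf. To keep the gripper clear of the hook above, grip it across its 44 mm width, about 20 mm from the middle towards -x, with the gripper leaning back 30 to 45 degrees towards -x.
- bail (a point): Middle of the top wire of the block's bail, 86 mm above the block's origin; axes as the block's. The bail is 4 mm wire in the block's y-z plane over its middle, inside 34 mm wide and 40 mm high. Hung, this point lies about 4.5 mm above point hook_curl.
- chest: White plastic chest, fixed, 130 (x) by 120 (y) by 78 mm high, origin under its centre, with a clear drawer in front (-x; not needed). In the middle of its top is a well 40 mm (x) by 26 mm (y), 45 mm deep, that holds the hook.
- pot: Green ceramic pot, 94 mm across and 78 mm high, bystander, origin under its centre.
- tumbler: Clear glass tumbler standing upside down, 70 mm across and 95 mm high, bystander, origin under its centre.
- hanger: Orange plastic clothes hanger lying flat, 360 mm wide along y, about 10 mm thick, bystander, origin near its middle.
Things that resemble listed ones, but are neither listed nor needed, are in the scene too. Several things have the shape of the block; the one meant has the colours described above. There is more than one size of the hook; the job needs the larger.

How it is judged:
On the way, in this order (a step that is already met when the one before it is completed fails the run):
1. the hook rests on the rail near its middle, at least 9 mm short of the collar (x of hook in the frame of stand between -0.012 and 0.012 m and y of hook in the frame of stand between -0.06 and 0.0105 m and z of hook in the frame of stand between 0.202 and 0.246 m and contact force between hook and stand above 0.4 N), for 0.05 s.
2. the hook hangs on the rail against the stop collar, let go, before the block is hung (x of hook in the frame of stand between -0.012 and 0.012 m and y of hook in the frame of stand between 0.0145 and 0.026 m and z of hook in the frame of stand between 0.202 and 0.246 m and angle between hook's own z axis and vertical below 0.3 rad and angle between the y axis of hook and the y axis of stand, either way round below 0.3 rad and contact force between hook and stand above 0.3 N and contact force between the fingers and hook below 0.02 N and contact force between hook and block below 0.02 N), for 0.2 s.
At the end, for the whole second after the job is handed in: The hook hangs on the rail within 5 mm of touching the collar, within 0.3 rad of upright and of square to the rail; the block hangs by its bail in the lower curl, within 0.3 rad of upright and clear of shelf and stand; both let go and still (below 0.04 m/s and 0.6 rad/s) (x of hook in the frame of stand between -0.012 and 0.012 m and y of hook in the frame of stand between 0.0145 and 0.026 m and z of hook in the frame of stand between 0.202 and 0.246 m and angle between each of hook, block's own z axis and vertical below 0.3 rad and angle between the y axis of hook and the y axis of stand, either way round below 0.3 rad and contact force between hook and stand above 0.3 N and contact force between the fingers and hook below 0.02 N and contact force between block and hook above 0.25 N and x of bail in the frame of hook_curl between -0.013 and 0.013 m and y of bail in the frame of hook_curl between -0.013 and 0.013 m and z of bail in the frame of hook_curl between 0 and 0.012 m and contact force between block and stand below 0.02 N and height (world z) of block above 0.02 m and contact force between the fingers and block below 0.02 N and linear speed of each of hook, block below 0.04 m/s and angular speed of each of hook, block below 0.6 rad/s).
It fails at once if the stand or its rail is loaded with more than 15 N (contact force between anything else and stand above 15 N).
It fails at once if the hook or the block is dropped (faster than 0.25 m/s while not held) ((contact force between the fingers and hook below 0.01 N and linear speed of hook above 0.25 m/s) or (contact force between the fingers and block below 0.01 N and linear speed of block above 0.25 m/s)).
It fails at once if pot, tumbler or hanger is shifted by more than 20 mm or tipped (distance of any of pot, tumbler, hanger from where it was at the start of the episode above 0.02 m or angle between any of pot, tumbler, hanger's own z axis and vertical above 0.3 rad).
It also fails if it takes over 72 s, if anything falls off the work surface, if the arm or the gripper's body presses on something with over 40 N, if the wrist force passes 120 N, or if a joint passes its speed limit or range.

### The arm

A 6-joint arm with a two-finger parallel gripper is mounted at the origin on the work surface. World frame = base frame: x ahead of the robot, y to its left, z up, the work surface at z = 0. Lengths are in m, angles in rad, forces in N, time in s.
With the tool pointing down it reaches from about 0.35 to 0.875 m from the base axis. Payload 4.2 kg.
Tool frame: the origin (TCP) lies midway between the tips of the shut fingers; the grasp point (between the pads) lies 19 mm behind it (bot.grip_point_offset is the distance from the TCP to the grasp point, in m); z points along the fingers, x is the direction in which the jaws open and shut, and the axes are right-handed (so a half turn about z gives the same grasp; the last joint's range is limited). The gripper opens to 85 mm and grips with 20 to 120 N. Pads are 22 mm wide; open, the fingers measure 114 mm over their backs; the gripper's body (76 mm by 85 mm) begins 54 mm behind the grasp point. The pads swing forward as they close: fully open they stand 13 mm farther back than shut.
Start: joints at [-0.935, 0.385, 0.008, 0, -1.194, -0.259], TCP at [0.23, -0.581, 0.231] pointing down, gripper open.
Joint ranges: [-3.14, 3.14], [-1.21, 2.06], [-1.07, 1.41], [-3.16, 2.05], [-2.99, -0.16], [-3.1, 3.1]. Speed limits (rad/s): [2.79, 2.79, 3.14, 3.14, 3.14, 3.14].

### API

Orientations are given as a unit quaternion [x, y, z, w].
In Python, from plant import read_state, read_camera, camera_model, job, bot gives the robot as it stands. The module is installed in compiled form; this text tells all that it offers.
- The arm moves only by the tool jog_arm, never from a script. Its argument "plan" is a list of rows, each a list of 4 numbers: the shift along the world's x, y, z in m, then the turn about the world's z in rad. In form: [[x, y, z, turn], ...]. A call has 1 to 20 rows; each row is the pose to reach, as a shift and turn from the pose measured when the call began; what a row does not reach only later rows make up. A row lasts 1/10 s, in which the tool goes at most 50 mm and 8.59 degrees, less where a joint would pass 70% of its speed; a pose out of reach is approached as far as the arm can. A call with a gripper value outside its range is refused whole. "fingers" is the finger opening in m, from 0 to 0.0854, set as the call begins (left out, the last holds). The fingers move at their own pace and stop on an object; the grip force is fixed at half the most. Time passes only in rows, so rows that repeat a pose let the fingers close. It gives the time, the measured TCP pose, the force and the opening at its end, in the units of the state.
- read_state(): the state, without advancing time (a new reading comes with each control period).
- read_camera(name): name is "side" or "top" or "wrist"; returns the picture (480x640x3 uint8, red, green, blue); there is no depth.
- camera_model(name): a dict with "vfov" (degrees; the focal length in pixels is half the picture's height over the tangent of half this angle, whatever the lens; pixels are square), "cx", "cy" (the principal point, pixels), "camera_from_world" (4x4, takes a point from world to camera coordinates). Camera axes: x right, y down, z forward; pixel columns grow to the right and rows downward; lengths in m; the calibration is good to about 2 mm. The wrist camera is an equidistant fisheye: a pixel r from the principal point sees the ray r / f radians off the axis. A picture is of the moment at which its call begins: read the wrist's pose just before it. camera_model takes no time and is no camera call; for the wrist camera it gives the pose at the moment of the call.
- job.job_done(): hands the job in, once; it reports no verdict.
The state is a dict: "t": time; "joint_pos": joint angles; "qd": joint speeds; "joint_torque": joint torques, N m; "tool_pos": TCP position; "eef_rot": TCP orientation; "wrist_force": force on the tool from outside, world axes, zero at the start; "moment": the same for the moment, N m; "opening": finger opening in m.
Only numpy, scipy, OpenCV 4.12 (cv2) and the standard library are available. Lean on these libraries where they do the work, as an engineer would, in place of code of your own. Each camera call takes 0.05 s, during which the arm holds its last target. There are 200 camera calls.

## Working session

There is one attempt and no reset: what is moved stays moved. The work goes in short steps, Python scripts to look and compute and a tool call to move; the robot and the scene stay as the last step left them, time stands still between calls to the robot, and variables do not carry over. Pictures are saved under pics/ and viewed, about 8 in all and at most 12, crops included, and the job is handed in when it is done.

Besides the shell and the picture viewer there is one more tool, called after "Emit:" by a JSON object that holds its "api" and its "payload". jog_arm: Moves the arm, as the interface text tells. Its arguments: {"type":"object","properties":{"plan":{"type":"array"},"fingers":{"type":"number"}},"required":["plan"]}

```bash
mkdir -p pics; ls; cat > h.py <<'E'
import numpy as np, cv2
from plant import read_state, read_camera, camera_model, job, bot
def snap(n,f):
    m=camera_model(n); im=read_camera(n); cv2.imwrite('pics/'+f+'.png',im[:,:,::-1]); return im,m
def ray(m,u,v,fish=False):
    f=240/np.tan(np.radians(m['vfov'])/2); d=np.array([u-m['cx'],v-m['cy']],float)
    if fish:
        r=np.linalg.norm(d); th=r/f; c=np.array([*(d/max(r,1e-9)*np.sin(th)),np.cos(th)])
    else: c=np.array([d[0]/f,d[1]/f,1])
    T=np.array(m['camera_from_world']); R=T[:3,:3]
    w=R.T@c; return -R.T@T[:3,3], w/np.linalg.norm(w)
def onz(m,u,v,z,fish=False):
    o,d=ray(m,u,v,fish); return o+d*(z-o[2])/d[2]
def proj(m,p,fish=False):
    f=240/np.tan(np.radians(m['vfov'])/2); T=np.array(m['camera_from_world']); c=T[:3,:3]@np.array(p)+T[:3,3]
    if fish:
        r=np.hypot(c[0],c[1]); th=np.arctan2(r,c[2]); return m['cx']+c[0]/r*th*f, m['cy']+c[1]/r*th*f
    return m['cx']+c[0]/c[2]*f, m['cy']+c[1]/c[2]*f
def tri(r1,r2):
    (o1,d1),(o2,d2)=r1,r2
    A=np.stack([d1,-d2],1); s=np.linalg.lstsq(A,o2-o1,rcond=None)[0]
    a,b=o1+s[0]*d1,o2+s[1]*d2; return (a+b)/2,np.linalg.norm(a-b)
E
python3 - <<'E'
from h import *
import pickle
a,ma=snap('top','top0'); b,mb=snap('side','side0')
for m in(ma,mb):
    T=np.array(m['camera_from_world']); print(m['vfov'],m['cx'],m['cy'],(-T[:3,:3].T@T[:3,3]).round(3),T[:3,:3].round(3).tolist())
s=read_state();print({k:np.round(v,3).tolist() for k,v in s.items()}, bot.grip_point_offset)
E
```

```text
pics
43.08993382945708 311.92516721949085 240.49761297204626 [0.319 0.044 1.567] [[-0.057, -0.998, -0.003], [-0.977, 0.057, -0.208], [0.208, -0.009, -0.978]]
57.183135473192316 319.08625098539017 237.9300606547325 [0.397 0.794 0.799] [[-0.96, -0.278, -0.011], [-0.171, 0.62, -0.766], [0.22, -0.733, -0.643]]
{'t': 0.1, 'joint_pos': [-0.935, 0.385, 0.007, -0.0, -1.194, -0.259], 'qd': [0.002, -0.002, 0.002, 0.002, 0.0, 0.001], 'joint_torque': [-0.001, -39.332, 18.893, 4.198, -0.003, 0.0], 'tool_pos': [0.23, -0.581, 0.23], 'eef_rot': [0.562, 0.827, 0.0, -0.001], 'wrist_force': [0.094, -0.668, -0.612], 'moment': [0.0, 0.03, 0.026], 'opening': 0.086} 0.0187
```

View pics/top0.png

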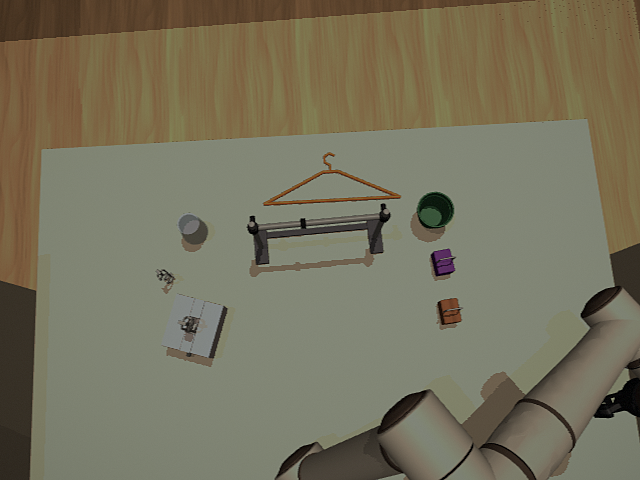

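View pics/side0.png

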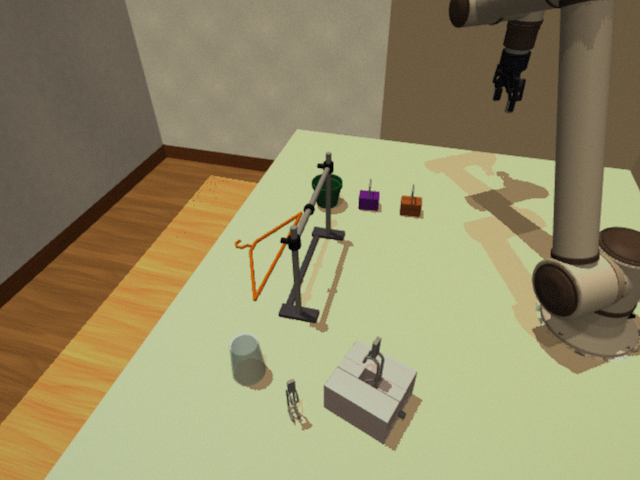

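The top view shows the chest and hook at about (190,325), the stand rail from (252,228) to (385,215) with the collar at (303,224), and the brown block at (450,311). The purple block is a decoy. Next I'll take close crops.

```bash
python3 - <<'E'
from h import *
a=cv2.imread('pics/top0.png'); b=cv2.imread('pics/side0.png')
c=cv2.resize(a[190:370,150:470],None,fx=2.5,fy=2.5,interpolation=cv2.INTER_CUBIC); cv2.imwrite('pics/topc.png',cv2.convertScaleAbs(c,alpha=1.3))
d=cv2.resize(b[140:440,225:425],None,fx=2,fy=2,interpolation=cv2.INTER_CUBIC);
cv2.imwrite('pics/sidec.png',d)
m=camera_model('top')
for n,u,v,z in [('chest',190,325,.078),('block',450,311,.044),('postL',252,228,.26),('postR',385,214,.26),('collar',303,224,.23)]: print(n,onz(m,u,v,z).round(3))
E
```

```text
chest [0.442 0.338 0.078]
block [ 0.442 -0.304  0.044]
postL [0.632 0.162 0.26 ]
postR [ 0.647 -0.133  0.26 ]
collar [0.642 0.049 0.23 ]
```

View pics/topc.png

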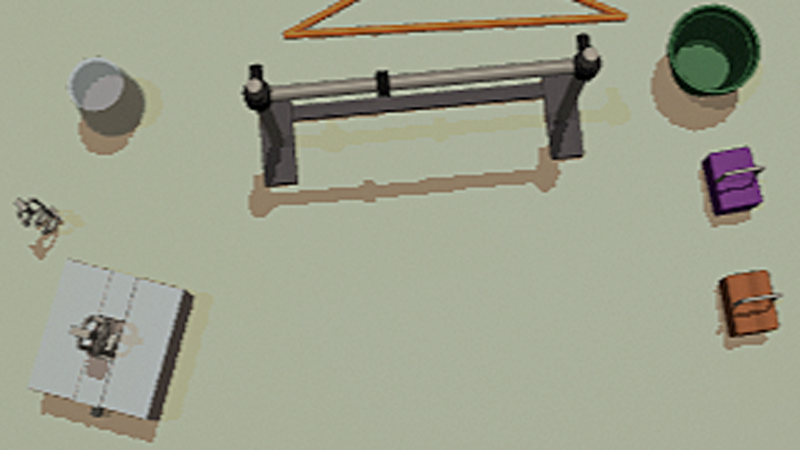

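View pics/sidec.png

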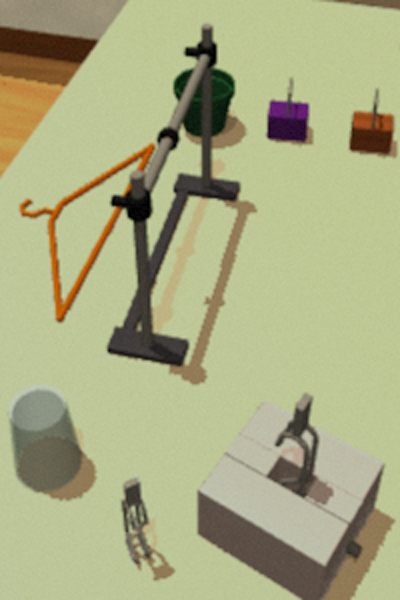

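```bash
python3 - <<'E'
from h import *
mt=camera_model('top'); ms=camera_model('side')
T=lambda x,y:(150+x/2.5,190+y/2.5)
S=lambda x,y:(225+x/2,140+y/2)
def t2(n,a,b):
    p,e=tri(ray(mt,*T(*a)),ray(ms,*S(*b))); print(n,p.round(4),'gap',e.round(4)); return p
L=t2('postL',(258,87),(138,176)); R=t2('postR',(590,55),(207,29))
print('sep',np.linalg.norm(L-R))
L=onz(mt,*T(258,87),.262);R=onz(mt,*T(590,55),.262);print(L,R,np.linalg.norm(L-R))
L2=onz(ms,*S(138,176),.262);R2=onz(ms,*S(207,29),.262);print(L2,R2,np.linalg.norm(L2-R2))
for l,r in((L,R),(L2,R2)):
    d=l-r; print('mid',(l+r)/2,'yaw',np.degrees(np.arctan2(-d[0],d[1])))
t2('collar',(383,82),(169,139))
c=[onz(mt,*T(*q),.078) for q in((68,259),(185,290),(152,417),(30,388))]
print(np.round(c,3),np.mean(c,0).round(4),[np.linalg.norm(c[i]-c[i-1]).round(3) for i in range(4)])
c2=[onz(ms,*S(*q),.078) for q in((265,403),(383,465),(314,560),(199,490))]
print(np.round(c2,3),np.mean(c2,0).round(4),[np.linalg.norm(c2[i]-c2[i-1]).round(3) for i in range(4)])
t2('tabtop',(93,318),(304,398))
im=cv2.imread('pics/top0.png'); hsv=cv2.cvtColor(im,cv2.COLOR_BGR2HSV)
E
```

```text
postL [0.6393 0.1595 0.2566] gap 0.0008
postR [ 0.6502 -0.1365  0.2579] gap 0.0025
sep 0.2961919390032485
[0.63836657 0.15912004 0.262     ] [ 0.65045399 -0.13577254  0.262     ] 0.29514019474814235
[0.63646973 0.16586776 0.262     ] [ 0.64695101 -0.12905982  0.262     ] 0.2951137632165783
mid [0.64441028 0.01167375 0.262     ] yaw 2.347197445867014
mid [0.64171037 0.01840397 0.262     ] yaw 2.035348357942369
collar [0.644  0.0486 0.2226] gap 0.0041
[[0.52  0.368 0.078]
 [0.483 0.254 0.078]
 [0.363 0.289 0.078]
 [0.397 0.407 0.078]] [0.441  0.3297 0.078 ] [np.float64(0.129), np.float64(0.12), np.float64(0.125), np.float64(0.122)]
[[0.481 0.259 0.078]
 [0.361 0.298 0.078]
 [0.406 0.407 0.078]
 [0.519 0.369 0.078]] [0.4417 0.3333 0.078 ] [np.float64(0.116), np.float64(0.127), np.float64(0.118), np.float64(0.118)]
tabtop [0.4445 0.3233 0.1844] gap 0.0129
```

Emit:
{"api": "jog_arm", "payload": {"plan": [[0.02,0.04,0.018,0.045],[0.04,0.08,0.036,0.09],[0.06,0.12,0.054,0.135],[0.08,0.16,0.072,0.18],[0.1,0.2,0.09,0.225],[0.12,0.24,0.09,0.27],[0.14,0.28,0.09,0.315],[0.16,0.32,0.09,0.36],[0.18,0.36,0.09,0.405],[0.2,0.4,0.09,0.45],[0.21,0.445,0.09,0.495],[0.21,0.49,0.09,0.54],[0.21,0.535,0.09,0.585],[0.21,0.58,0.09,0.63],[0.21,0.625,0.09,0.675],[0.21,0.67,0.09,0.72],[0.21,0.715,0.09,0.765],[0.21,0.76,0.09,0.81],[0.21,0.8,0.09,0.855],[0.21,0.83,0.09,0.9]]}}

```text
t: 2.1
tool_pos: [0.4392, 0.2516, 0.3197]
eef_rot: [0.145, 0.989, -0.0, -0.001]
wrist_force: [-0.1, 0.7, 1.3]
opening: 0.0854
```

```bash
python3 - <<'E'
from h import *
s=read_state(); im,m=snap('wrist','w1')
T=np.array(m['camera_from_world']); print(m['vfov'],m['cx'],m['cy'],(-T[:3,:3].T@T[:3,3]).round(3),T[:3,:3].round(2).tolist())
print(np.round(s['tool_pos'],4),np.round(s['eef_rot'],3),np.round(s['joint_pos'],3))
c,sn=np.cos(np.radians(-17)),np.sin(np.radians(-17))
print('pred tabtop',proj(m,(.441,.331,.1925),True),'org',proj(m,(.441,.331,.078),True))
E
```

```text
65.70646984690485 314.9803401112165 241.75763689019132 [0.418 0.179 0.463] [[-0.96, 0.29, 0.0], [0.27, 0.91, 0.3], [0.08, 0.29, -0.95]]
[0.4392 0.2516 0.3197] [ 0.145  0.989 -0.    -0.001] [ 0.84   0.128 -0.119 -0.002 -1.326 -1.13 ]
pred tabtop (np.float64(339.56082338169534), np.float64(319.14528598100685)) org (np.float64(332.9846488730362), np.float64(268.5730424280171))
```

View pics/w1.png

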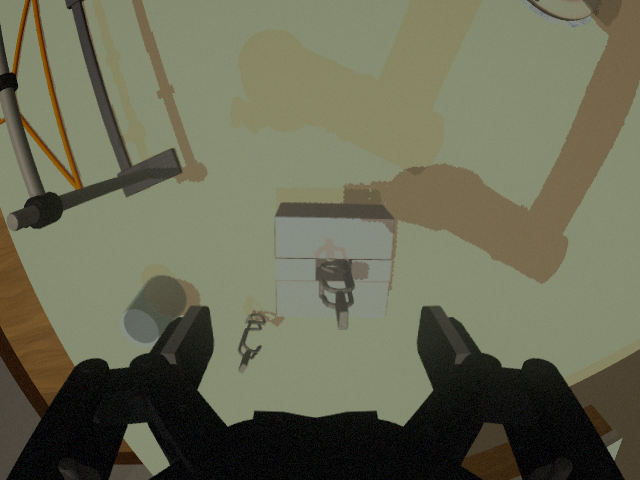

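```bash
python3 - <<'E'
from h import *
m=camera_model('wrist')
print('tabtop',onz(m,343,322,.1925,True))
c=[onz(m,*q,.078,True) for q in((276,218),(393,218),(388,318),(275,317))]
print(np.round(c,4),np.mean(c,0))
for a,b in((0,1),(3,2),(0,3),(1,2)): d=c[b]-c[a]; print(np.linalg.norm(d).round(4),np.degrees(np.arctan2(d[1],d[0])).round(1))
E
```

```text
tabtop [0.43931877 0.33730487 0.1925    ]
[[0.4841 0.261  0.078 ]
 [0.3633 0.2965 0.078 ]
 [0.3952 0.4146 0.078 ]
 [0.5233 0.3741 0.078 ]] [0.44149701 0.33656537 0.078     ]
0.1258 163.6
0.1343 162.4
0.1197 70.9
0.1224 74.9
```

Emit:
{"api": "jog_arm", "payload": {"plan": [[0.001,0.03,-0.01,0],[0.001,0.06,-0.02,0],[0.001,0.085,-0.04,0],[0.001,0.085,-0.07,0],[0.001,0.085,-0.1,0],[0.001,0.085,-0.125,0],[0.001,0.085,-0.145,0],[0.001,0.085,-0.155,0],[0.001,0.085,-0.16,0],[0.001,0.085,-0.16,0],[0.001,0.085,-0.16,0]]}}

```text
t: 3.25
tool_pos: [0.4413, 0.34, 0.1602]
eef_rot: [0.143, 0.99, 0.001, -0.001]
wrist_force: [-1.1, 0.9, -0.2]
opening: 0.0853
```

Emit:
{"api": "jog_arm", "payload": {"plan": [[0,0,0,0],[0,0,0,0],[0,0,0,0],[0,0,0,0],[0,0,0,0],[0,0,0,0],[0,0,0,0],[0,0,0,0],[0,0,0,0],[0,0,0,0]], "fingers": 0}}

```text
t: 4.25
tool_pos: [0.4418, 0.34, 0.1604]
eef_rot: [0.143, 0.99, 0.001, -0.0]
wrist_force: [3.8, -1.0, -0.7]
opening: 0.0066
```

Emit:
{"api": "jog_arm", "payload": {"plan": [[0,0,0.01,0],[0,0,0.025,0],[0,0,0.045,0],[0,0,0.065,0],[0,0,0.085,0],[0,0,0.105,0],[0,0,0.125,0],[0,0,0.14,0],[0,0,0.15,0],[0,0,0.15,0]]}}

```text
t: 5.25
tool_pos: [0.4415, 0.3405, 0.3119]
eef_rot: [0.143, 0.99, 0.003, 0.0]
wrist_force: [0.1, -0.5, -1.1]
opening: 0.007
```

```bash
python3 - <<'E'
from h import *
s=read_state(); print(np.round(s['tool_pos'],4),np.round(s['eef_rot'],4),s['opening'],np.round(s['wrist_force'],2))
a,mw=snap('wrist','w2'); b,ms=snap('side','s2')
u,v=map(int,proj(ms,s['tool_pos'])); print(u,v)
import pickle
w=a[170:470,190:490]; sd=cv2.resize(b[v-75:v+125,u-65:u+65],(390,600),interpolation=cv2.INTER_CUBIC)
o=np.zeros((600,790,3),np.uint8); o[:400,:400]=cv2.resize(w,(400,400)); o[:,400:]=sd
cv2.imwrite('pics/c2.png',o[:,:,::-1])
E
```

```text
[0.4415 0.3405 0.3119] [0.1429 0.9897 0.0025 0.    ] 0.007027414663540243 [ 0.12 -0.48 -1.09]
379 294
```

View pics/c2.png

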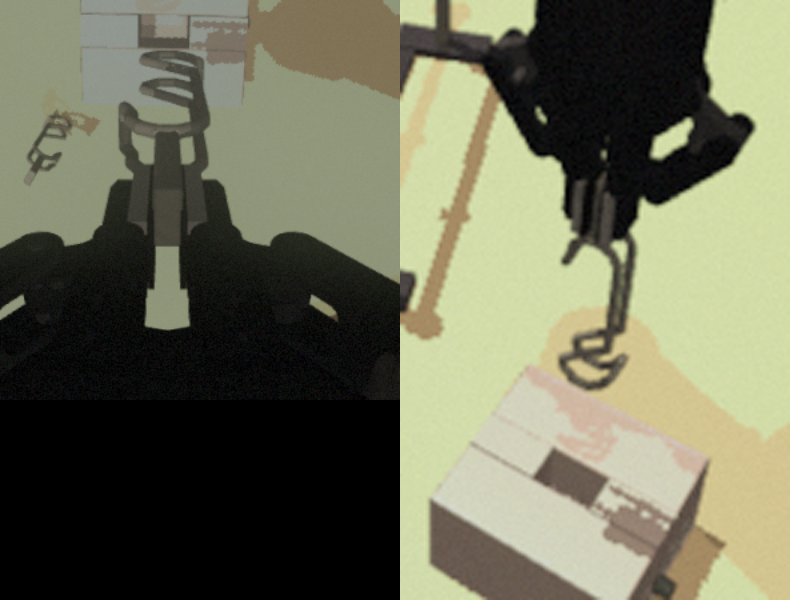

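Picture c2 (w2 and s2 crops): the hook is out of the well, gripped upright by the tab, with its mouth towards +x. Next I'll carry it to the robot side of the rail.

Emit:
{"api": "jog_arm", "payload": {"plan": [[0.004,-0.01,0,0.01],[0.01,-0.03,0,0.03],[0.02,-0.055,0,0.055],[0.03,-0.085,0,0.085],[0.04,-0.115,0,0.115],[0.05,-0.145,-0.003,0.145],[0.06,-0.175,-0.006,0.175],[0.07,-0.205,-0.01,0.205],[0.08,-0.235,-0.014,0.235],[0.09,-0.265,-0.018,0.265],[0.1,-0.295,-0.02,0.29],[0.105,-0.32,-0.022,0.31],[0.11,-0.338,-0.022,0.32],[0.11,-0.348,-0.022,0.325],[0.11,-0.353,-0.022,0.325],[0.11,-0.353,-0.022,0.325],[0.11,-0.353,-0.022,0.325]]}}

```text
t: 7.05
tool_pos: [0.5508, -0.0126, 0.2877]
eef_rot: [-0.019, 1.0, 0.001, -0.001]
wrist_force: [-0.9, -0.1, -1.3]
opening: 0.0067
```

```bash
python3 - <<'E'
from h import *
s=read_state(); print(np.round(s['tool_pos'],4),np.round(s['eef_rot'],4),s['opening'],np.round(s['wrist_force'],2))
a,mw=snap('wrist','w3'); b,ms=snap('side','s3')
u,v=map(int,proj(ms,s['tool_pos'])); print(u,v)
u0,v0=max(u-75,0),max(v-75,0); print(u0,v0)
sd=cv2.resize(b[v0:v0+150,u0:u0+130],(390,450),interpolation=cv2.INTER_CUBIC)
o=np.zeros((480,790,3),np.uint8); o[:480,:400]=a[:,100:500]; o[:450,400:]=sd
cv2.imwrite('pics/c3.png',o[:,:,::-1])
E
```

```text
[ 0.5508 -0.0126  0.2877] [-1.920e-02  9.998e-01  9.000e-04 -1.200e-03] 0.006722088901378577 [-0.86 -0.15 -1.3 ]
357 175
282 100
```

View pics/c3.png

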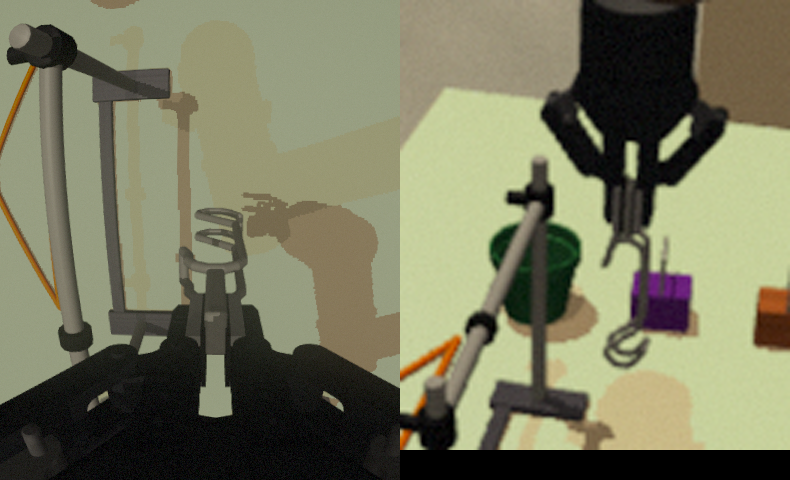

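```bash
python3 - <<'E'
from h import *
mw=camera_model('wrist'); ms=camera_model('side'); mt=camera_model('top')
a=cv2.imread('pics/w3.png')
for v in(120,180,240,290): print(v,a[v,130:200].max(1).tolist())
W=ray(mw,177,335,True);S=ray(ms,309.3,208.3);T=ray(mt,303.2,222.8)
print(tri(W,S),tri(W,T),tri(S,T))
for z in(.215,.2225,.23): print(z,[onz(mw,u,v,z,True)[:2].round(4) for u,v in((154,130),(157,180),(162,250),(169,300))])
E
```

```text
120 [157, 157, 156, 158, 157, 159, 156, 156, 157, 154, 118, 123, 125, 130, 129, 133, 138, 142, 140, 138, 128, 124, 121, 114, 113, 104, 101, 90, 88, 77, 68, 62, 86, 141, 156, 156, 157, 158, 156, 159, 155, 157, 156, 158, 157, 156, 157, 157, 156, 157, 159, 157, 156, 155, 157, 155, 157, 156, 155, 157, 156, 157, 158, 158, 157, 159, 157, 158, 155, 99]
180 [158, 159, 158, 159, 159, 156, 157, 158, 157, 159, 156, 158, 157, 134, 122, 129, 130, 130, 132, 135, 136, 138, 136, 130, 123, 119, 118, 112, 109, 102, 97, 91, 81, 75, 68, 76, 123, 157, 158, 156, 157, 158, 158, 158, 158, 157, 159, 157, 158, 157, 156, 154, 156, 158, 156, 157, 158, 157, 159, 158, 158, 156, 159, 158, 157, 158, 158, 156, 157, 157]
240 [159, 158, 158, 157, 159, 158, 159, 159, 159, 157, 157, 159, 156, 156, 156, 157, 159, 158, 152, 142, 124, 125, 128, 130, 131, 134, 132, 135, 132, 131, 123, 121, 117, 115, 108, 103, 94, 89, 83, 73, 69, 88, 154, 158, 158, 158, 158, 160, 158, 157, 156, 158, 157, 159, 158, 160, 158, 158, 161, 159, 157, 157, 158, 157, 157, 157, 157, 156, 157, 158]
290 [157, 159, 158, 157, 157, 158, 159, 159, 157, 158,
[... 176 characters left out ...]
, 70, 73, 120, 156, 156, 157, 158, 157, 157, 158, 158, 157, 159, 159, 157, 159, 158, 156, 158, 156, 158, 158, 158, 157]
(array([0.64275281, 0.04719601, 0.22446622]), np.float64(0.00013643511395469645)) (array([0.64527476, 0.0491643 , 0.22124142]), np.float64(0.002345785977138115)) (array([0.64382619, 0.04863679, 0.22579422]), np.float64(0.002947986712849471))
0.215 [array([ 0.6516, -0.0874]), array([ 0.6504, -0.0564]), array([ 0.6502, -0.0106]), array([0.6491, 0.0255])]
0.2225 [array([ 0.6482, -0.0875]), array([ 0.647 , -0.0575]), array([ 0.6469, -0.0133]), array([0.6458, 0.0215])]
0.23 [array([ 0.6448, -0.0875]), array([ 0.6437, -0.0586]), array([ 0.6435, -0.016 ]), array([0.6426, 0.0175])]
```

Emit:
{"api": "jog_arm", "payload": {"plan": [[0.01,0,0,0],[0.025,0,0,0],[0.04,0,0,0],[0.055,0,0,0],[0.07,0,0,0],[0.083,0,0,0],[0.092,0,0,0],[0.094,0,0,0],[0.094,0,-0.01,0],[0.094,0,-0.02,0],[0.094,0,-0.028,0],[0.094,0,-0.034,0],[0.094,0,-0.036,0],[0.094,0,-0.036,0]]}}

```text
t: 8.55
tool_pos: [0.6447, -0.0125, 0.2515]
eef_rot: [-0.019, 1.0, 0.001, -0.001]
wrist_force: [1.0, 0.2, -0.6]
opening: 0.007
```

Emit:
{"api": "jog_arm", "payload": {"plan": [[0,0,-0.001,0],[0,0,-0.002,0],[0,0,-0.003,0],[0,0,-0.004,0],[0,0,-0.005,0],[0,0,-0.006,0],[0,0,-0.006,0]]}}

```text
t: 9.25
tool_pos: [0.6446, -0.0125, 0.2453]
eef_rot: [-0.019, 1.0, 0.001, -0.002]
wrist_force: [-0.3, 0.0, -1.1]
opening: 0.0069
```

Emit:
{"api": "jog_arm", "payload": {"plan": [[0,0,-0.001,0],[0,0,-0.001,0],[0,0,-0.002,0],[0,0,-0.002,0]]}}

```text
t: 9.65
tool_pos: [0.6446, -0.0124, 0.2432]
eef_rot: [-0.019, 1.0, 0.001, -0.002]
wrist_force: [-1.0, 1.0, -0.7]
opening: 0.0069
```

Emit:
{"api": "jog_arm", "payload": {"plan": [[0,0,-0.001,0],[0,0,-0.001,0],[0,0,-0.001,0]]}}

```text
t: 9.95
tool_pos: [0.6447, -0.0125, 0.2424]
eef_rot: [-0.02, 1.0, 0.001, -0.001]
wrist_force: [-0.1, 0.4, -0.1]
opening: 0.0072
```

Emit:
{"api": "jog_arm", "payload": {"plan": [[0,0,-0.001,0],[0,0,-0.001,0],[0,0,-0.001,0]]}}

```text
t: 10.25
tool_pos: [0.645, -0.0125, 0.2418]
eef_rot: [-0.02, 1.0, 0.001, -0.001]
wrist_force: [1.2, -0.1, 1.2]
opening: 0.007
```

Emit:
{"api": "jog_arm", "payload": {"plan": [[0,0,-0.001,0],[0,0,-0.001,0],[0,0,-0.001,0]]}}

```text
t: 10.55
tool_pos: [0.6453, -0.0125, 0.2413]
eef_rot: [-0.02, 1.0, 0.001, -0.0]
wrist_force: [-0.5, -0.6, 2.2]
opening: 0.0067
```

Emit:
{"api": "jog_arm", "payload": {"plan": [[0,0.003,0,0],[0,0.007,0,0],[0,0.012,0,0],[-0.001,0.017,0,0],[-0.001,0.022,0,0],[-0.001,0.027,0,0],[-0.001,0.031,0,0],[-0.001,0.035,0,0],[-0.001,0.038,0,0],[-0.001,0.038,0,0]]}}

```text
t: 11.55
tool_pos: [0.6443, 0.0264, 0.2412]
eef_rot: [-0.02, 1.0, 0.001, -0.0]
wrist_force: [0.4, 0.1, 2.8]
opening: 0.007
```

Emit:
{"api": "jog_arm", "payload": {"plan": [[0,0.001,0,0],[0,0.002,0,0],[0,0.002,0,0]]}}

```text
t: 11.85
tool_pos: [0.6442, 0.0284, 0.2412]
eef_rot: [-0.02, 1.0, 0.001, -0.0]
wrist_force: [0.9, -0.6, 2.3]
opening: 0.0071
```

Emit:
{"api": "jog_arm", "payload": {"plan": [[0,0.001,0,0],[0,0.002,0,0],[0,0.002,0,0]]}}

```text
t: 12.15
tool_pos: [0.6442, 0.0304, 0.2412]
eef_rot: [-0.02, 1.0, 0.001, -0.0]
wrist_force: [0.3, -1.8, 1.5]
opening: 0.0071
```

Emit:
{"api": "jog_arm", "payload": {"plan": [[0,0.001,0,0],[0,0.002,0,0],[0,0.002,0,0]]}}

```text
t: 12.45
tool_pos: [0.6441, 0.0326, 0.2411]
eef_rot: [-0.02, 1.0, 0.001, -0.0]
wrist_force: [0.9, -0.9, 3.3]
opening: 0.007
```

Emit:
{"api": "jog_arm", "payload": {"plan": [[0,0.001,0,0],[0,0.0015,0,0],[0,0.0015,0,0]]}}

```text
t: 12.75
tool_pos: [0.6441, 0.0343, 0.2411]
eef_rot: [-0.02, 1.0, 0.001, -0.0]
wrist_force: [2.2, -1.0, 2.9]
opening: 0.0068
```

Emit:
{"api": "jog_arm", "payload": {"plan": [[0,0.001,0,0],[0,0.0015,0,0],[0,0.0015,0,0]]}}

```text
t: 13.05
tool_pos: [0.6441, 0.0359, 0.2411]
eef_rot: [-0.02, 1.0, 0.001, -0.001]
wrist_force: [0.8, -1.6, 1.3]
opening: 0.0068
```

Emit:
{"api": "jog_arm", "payload": {"plan": [[0,0.001,0,0],[0,0.0015,0,0],[0,0.0015,0,0]]}}

```text
t: 13.35
tool_pos: [0.644, 0.0375, 0.2411]
eef_rot: [-0.02, 1.0, 0.001, -0.001]
wrist_force: [0.6, -2.0, 1.9]
opening: 0.0067
```

Emit:
{"api": "jog_arm", "payload": {"plan": [[0,0.001,0,0],[0,0.001,0,0]]}}

```text
t: 13.55
tool_pos: [0.644, 0.0387, 0.2411]
eef_rot: [-0.02, 1.0, 0.001, -0.001]
wrist_force: [0.9, -0.7, 1.7]
opening: 0.0071
```

```bash
python3 - <<'E'
from h import *
a,mw=snap('wrist','w4'); b,ms=snap('side','s4'); c,mt=snap('top','t4'); s=read_state()
print(np.round(s['tool_pos'],4),np.round(s['wrist_force'],2))
o=np.zeros((600,800,3),np.uint8)
o[:,:400]=cv2.resize(a[250:400,200:300],(400,600),interpolation=cv2.INTER_CUBIC)
u,v=map(int,proj(ms,s['tool_pos'])); print(u,v)
o[:,400:]=cv2.resize(b[v-55:v+65,u-40:u+40],(400,600),interpolation=cv2.INTER_CUBIC)
cv2.imwrite('pics/c4.png',o[:,:,::-1])
E
```

```text
[0.644  0.0387 0.2411] [ 1.08 -1.34  1.4 ]
309 199
```

View pics/c4.png

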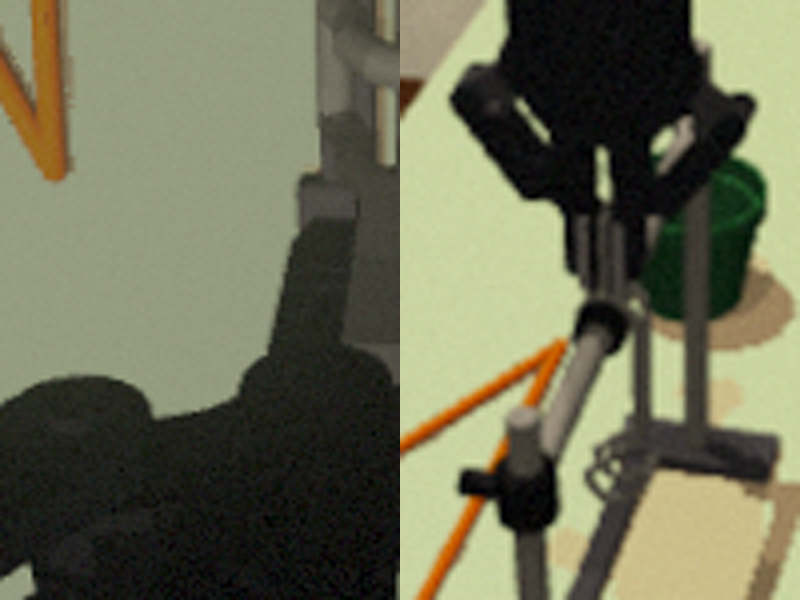

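```bash
python3 - <<'E'
from h import *
a=cv2.imread('pics/w4.png'); b=cv2.imread('pics/w3.png')
o=np.zeros((600,800,3),np.uint8)
o[:,:400]=cv2.resize(a[200:380,260:380],(400,600),interpolation=cv2.INTER_CUBIC)
o[:,400:]=cv2.resize(b[200:380,260:380],(400,600),interpolation=cv2.INTER_CUBIC)
cv2.imwrite('pics/c5.png',cv2.convertScaleAbs(o,alpha=1.6))
E
```

```text
(no output)
```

View pics/c5.png

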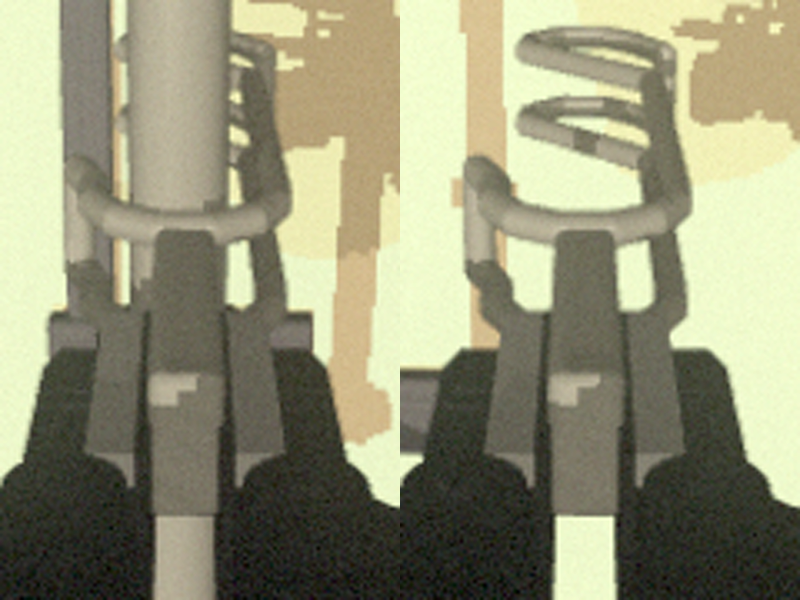

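```bash
python3 - <<'E'
from h import *
mw=camera_model('wrist');ms=camera_model('side')
print('near wire apex',onz(mw,312.5,266.5,.231,True))
z=.218-.102
# lower curl left ends (w4): near (124,45)->, far (124,115)
for q in((124,45),(124,112)): print('lower tip',onz(mw,260+q[0]/3.333,200+q[1]/3.333,.218-.086,True))
print('tool',read_state()['tool_pos'])
for z in(.2235,): print(onz(ms,309.4,209,z))
for n in('postL','x'):pass
E
```

```text
near wire apex [0.64588242 0.02264226 0.231     ]
lower tip [0.65704097 0.022563   0.132     ]
lower tip [0.65664889 0.03714826 0.132     ]
tool [0.64401953 0.0386679  0.2410894 ]
[0.64225879 0.04834069 0.2235    ]
```

Emit:
{"api": "jog_arm", "payload": {"plan": [[0,0.001,0,0],[0,0.001,0,0],[0,0.001,0,0]]}}

```text
t: 14.0
tool_pos: [0.644, 0.0397, 0.2411]
eef_rot: [-0.02, 1.0, 0.001, -0.001]
wrist_force: [-0.2, -1.3, 1.7]
opening: 0.0071
```

Emit:
{"api": "jog_arm", "payload": {"plan": [[0,0.001,0,0],[0,0.001,0,0],[0,0.001,0,0]]}}

```text
t: 14.3
tool_pos: [0.644, 0.0402, 0.2411]
eef_rot: [-0.02, 1.0, 0.001, -0.001]
wrist_force: [1.0, -3.3, 2.4]
opening: 0.007
```

Emit:
{"api": "jog_arm", "payload": {"plan": [[0,0.001,0,0],[0,0.001,0,0],[0,0.001,0,0]]}}

```text
t: 14.6
tool_pos: [0.644, 0.0406, 0.2411]
eef_rot: [-0.02, 1.0, 0.001, -0.001]
wrist_force: [0.5, -3.1, 1.8]
opening: 0.0071
```

Emit:
{"api": "jog_arm", "payload": {"plan": [[0,-0.001,0.0005,0],[0,-0.001,0.0005,0]]}}

```text
t: 14.8
tool_pos: [0.644, 0.04, 0.2414]
eef_rot: [-0.02, 1.0, 0.001, -0.001]
wrist_force: [2.2, -2.0, 0.7]
opening: 0.0067
```

Emit:
{"api": "jog_arm", "payload": {"plan": [[0,0,0,0],[0,0,0,0],[0,0,0,0],[0,0,0,0],[0,0,0,0],[0,0,0,0],[0,0,0,0],[0,0,0,0]], "fingers": 0.05}}

```text
t: 15.6
tool_pos: [0.644, 0.04, 0.2414]
eef_rot: [-0.02, 1.0, 0.001, -0.001]
wrist_force: [0.8, 0.0, 1.1]
opening: 0.0501
```

Emit:
{"api": "jog_arm", "payload": {"plan": [[0,0,0.01,0],[0,0,0.03,0],[0,0,0.055,0],[0,0,0.085,0],[0,0,0.11,0],[0,0,0.12,0],[0,0,0.12,0]]}}

```text
t: 16.3
tool_pos: [0.6444, 0.04, 0.3634]
eef_rot: [-0.02, 1.0, 0.002, 0.001]
wrist_force: [-0.3, 0.2, 0.6]
opening: 0.05
```

```bash
python3 - <<'E'
from h import *
a,mw=snap('wrist','w6'); b,ms=snap('side','s6'); c,mt=snap('top','t6'); s=read_state()
print(np.round(s['tool_pos'],4),np.round(s['joint_pos'],3))
o=np.zeros((600,800,3),np.uint8)
o[:,:400]=cv2.resize(a[180:390,250:390],(400,600),interpolation=cv2.INTER_CUBIC)
o[:300,400:]=cv2.resize(b[160:280,250:410],(400,300),interpolation=cv2.INTER_CUBIC)
o[300:,400:]=cv2.resize(c[245:335,400:520],(400,300),interpolation=cv2.INTER_CUBIC)
cv2.imwrite('pics/c6.png',o[:,:,::-1])
E
```

```text
[0.6434 0.04   0.3596] [ 0.311  0.372  0.303 -0.003 -1.506 -0.271]
```

View pics/c6.png

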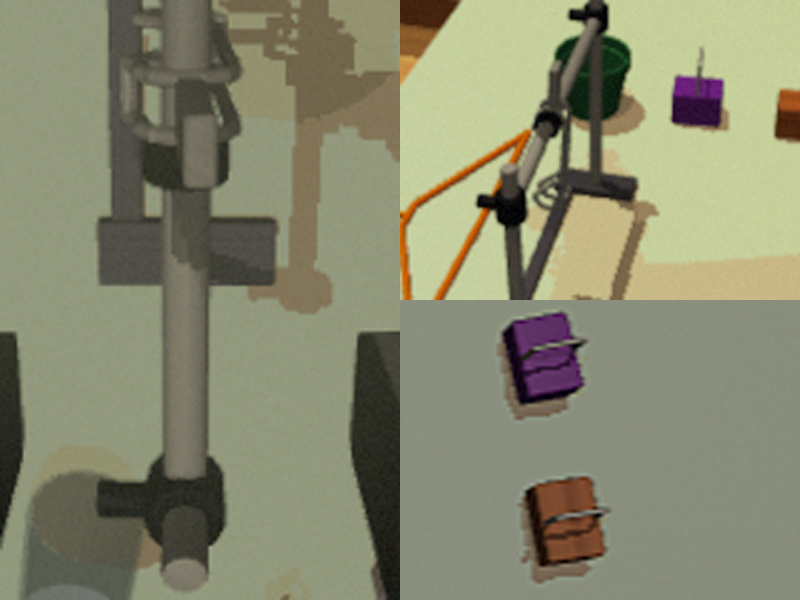

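The hook hangs free at the collar. Now I'll measure the block and move towards it. I'll then try to get the lean by asking for a pose past the arm's reach.

```bash
python3 - <<'E'
from h import *
for f,n in(('t6','top'),('s6','side')):
    a=cv2.imread(f'pics/{f}.png'); m=camera_model(n)
    hsv=cv2.cvtColor(a,cv2.COLOR_BGR2HSV); M=cv2.inRange(hsv,(3,120,50),(13,255,255))
    if n=='top': M[:,:420]=0;M[:,500:]=0; M[:280]=0
    M[:150]=0; M[:,:340]=0
    cs=max(cv2.findContours(M,0,1)[0],key=cv2.contourArea); r=cv2.minAreaRect(cs); b=cv2.boxPoints(r)
    print(n,r); print(np.round([onz(m,*q,.044) for q in b],4)[:,:2].tolist(), onz(m,*r[0],.044)[:2])
E
```

```text
top ((450.36224365234375, 310.43206787109375), (23.957509994506836, 17.26169204711914), 79.3803482055664)
[[0.4704, -0.2812], [0.4759, -0.3245], [0.4167, -0.3292], [0.4113, -0.2863]] [ 0.44346044 -0.30531668]
side ((410.4999694824219, 206.0), (19.988109588623047, 18.66292953491211), 6.340191841125488)
[[0.4644, -0.2279], [0.4717, -0.3217], [0.4133, -0.3256], [0.4091, -0.2323]] [ 0.43942299 -0.27561329]
```

Emit:
{"api": "jog_arm", "payload": {"plan": [[-0.01,-0.015,0,-0.1],[-0.02,-0.03,0,-0.2],[-0.03,-0.045,0,-0.3],[-0.04,-0.06,0,-0.42],[-0.055,-0.08,0,-0.54],[-0.07,-0.1,0,-0.66],[-0.085,-0.12,0,-0.78],[-0.1,-0.14,0,-0.9],[-0.115,-0.165,0,-1.02],[-0.13,-0.19,0,-1.14],[-0.145,-0.215,0,-1.26],[-0.16,-0.24,0,-1.38],[-0.175,-0.265,0,-1.5],[-0.19,-0.29,0,-1.62],[-0.19,-0.29,0,-1.74],[-0.19,-0.29,0,-1.84],[-0.19,-0.29,0,-1.87],[-0.19,-0.29,0,-1.87]]}}

```text
t: 18.25
tool_pos: [0.4528, -0.2499, 0.358]
eef_rot: [0.793, 0.61, 0.002, -0.002]
wrist_force: [0.4, -0.5, -1.2]
opening: 0.0501
```

```bash
python3 - <<'E'
from h import *
s=read_state(); print(np.round(s['tool_pos'],4),np.round(s['joint_pos'],3))
E
```

```text
[ 0.4528 -0.2499  0.358 ] [-0.193  0.134 -0.018 -0.005 -1.419 -1.637]
```

Emit:
{"api": "jog_arm", "payload": {"plan": [[0.04,-0.008,0,0],[0.08,-0.016,0,0],[0.12,-0.024,0,0],[0.16,-0.032,0,0],[0.2,-0.04,0,0],[0.24,-0.048,0,0],[0.28,-0.056,0,0],[0.32,-0.064,0,0],[0.36,-0.072,0,0],[0.4,-0.08,0,0],[0.44,-0.088,0,0],[0.48,-0.096,0,0],[0.52,-0.104,0,0],[0.56,-0.112,0,0],[0.58,-0.116,0,0],[0.58,-0.116,0,0]]}}

```text
t: 19.85
tool_pos: [0.8571, -0.3089, 0.291]
eef_rot: [0.793, 0.609, 0.012, 0.015]
wrist_force: [0.3, -0.4, 0.8]
opening: 0.0499
```

```bash
python3 - <<'E'
from h import *
from scipy.spatial.transform import Rotation as R
s=read_state(); print(np.round(s['tool_pos'],4),np.round(s['joint_pos'],3)); print(R.from_quat(s['eef_rot']).as_matrix().round(3))
E
```

```text
[ 0.8571 -0.3089  0.291 ] [-0.168  1.052  1.408  0.003 -1.889 -1.661]
[[ 0.257  0.966  0.036]
 [ 0.966 -0.257 -0.01 ]
 [ 0.     0.038 -0.999]]
```

Emit:
{"api": "jog_arm", "payload": {"plan": [[0.05,-0.01,0.02,0],[0.1,-0.02,0.05,0],[0.15,-0.03,0.08,0],[0.2,-0.04,0.1,0]]}}

```text
t: 20.25
tool_pos: [0.8707, -0.2961, 0.298]
eef_rot: [0.792, 0.609, 0.021, 0.032]
wrist_force: [0.0, 0.0, 1.0]
opening: 0.05
```

Emit:
{"api": "jog_arm", "payload": {"plan": [[0.05,-0.01,0.02,0],[0.1,-0.02,0.05,0],[0.15,-0.03,0.08,0],[0.2,-0.04,0.1,0]]}}

```text
t: 20.65
tool_pos: [0.8841, -0.2853, 0.3037]
eef_rot: [0.792, 0.608, 0.031, 0.048]
wrist_force: [-0.1, -0.1, 0.4]
opening: 0.0501
```

Emit:
{"api": "jog_arm", "payload": {"plan": [[0.05,-0.01,0,0],[0.1,-0.02,0,0],[0.15,-0.03,0,0],[0.2,-0.04,0,0]]}}

```text
t: 21.05
tool_pos: [0.9195, -0.2817, 0.2573]
eef_rot: [0.791, 0.608, 0.041, 0.063]
wrist_force: [-0.1, -0.7, -0.4]
opening: 0.05
```

Emit:
{"api": "jog_arm", "payload": {"plan": [[0.02,-0.004,0.05,0],[0.04,-0.008,0.1,0],[0.06,-0.012,0.15,0],[0.08,-0.016,0.2,0]]}}

```text
t: 21.45
tool_pos: [0.8891, -0.2672, 0.3505]
eef_rot: [0.789, 0.607, 0.051, 0.079]
wrist_force: [0.0, -0.4, 0.8]
opening: 0.05
```

Emit:
{"api": "jog_arm", "payload": {"plan": [[0.2,-0.04,0.2,0],[0.4,-0.08,0.4,0]]}}

```text
t: 21.65
tool_pos: [0.889, -0.2606, 0.3767]
eef_rot: [0.788, 0.605, 0.062, 0.095]
wrist_force: [-0.2, 0.1, -0.5]
opening: 0.05
```

```bash
python3 - <<'E'
from h import *
from scipy.spatial.transform import Rotation as R
s=read_state(); print(np.round(s['tool_pos'],4),np.round(s['joint_pos'],3)); print(R.from_quat(s['eef_rot']).as_matrix().round(3))
E
```

```text
[ 0.889  -0.2606  0.3767] [-0.094  0.97   1.408  0.056 -1.787 -1.719]
[[ 0.26   0.942  0.213]
 [ 0.966 -0.249 -0.075]
 [-0.018  0.225 -0.974]]
```

Emit:
{"api": "jog_arm", "payload": {"plan": [[0.3,-0.09,0.1,0]]}}

```text
t: 21.75
tool_pos: [0.9016, -0.2642, 0.3751]
eef_rot: [0.786, 0.604, 0.072, 0.11]
wrist_force: [0.1, -0.4, 0.4]
opening: 0.0496
```

Emit:
{"api": "jog_arm", "payload": {"plan": [[0.3,-0.09,0.1,0],[0.4,-0.12,0.2,0]]}}

```text
t: 21.95
tool_pos: [0.9187, -0.2696, 0.3645]
eef_rot: [0.784, 0.603, 0.082, 0.125]
wrist_force: [0.2, -0.4, -0.9]
opening: 0.0499
```

Emit:
{"api": "jog_arm", "payload": {"plan": [[0.3,-0.09,0.1,0],[0.4,-0.12,0.2,0]]}}

```text
t: 22.15
tool_pos: [0.9329, -0.2744, 0.3591]
eef_rot: [0.782, 0.601, 0.091, 0.14]
wrist_force: [0.1, 0.2, -1.5]
opening: 0.0498
```

Emit:
{"api": "jog_arm", "payload": {"plan": [[0.3,-0.09,0.1,0],[0.4,-0.12,0.2,0]]}}

```text
t: 22.35
tool_pos: [0.9468, -0.279, 0.3544]
eef_rot: [0.779, 0.599, 0.101, 0.155]
wrist_force: [-0.0, -0.4, -0.7]
opening: 0.0498
```

Emit:
{"api": "jog_arm", "payload": {"plan": [[0.3,-0.09,0.1,0],[0.4,-0.12,0.2,0]]}}

```text
t: 22.55
tool_pos: [0.9602, -0.2834, 0.3506]
eef_rot: [0.776, 0.597, 0.11, 0.169]
wrist_force: [0.0, 0.1, -0.1]
opening: 0.0496
```

Emit:
{"api": "jog_arm", "payload": {"plan": [[0.3,-0.09,0.1,0],[0.4,-0.12,0.2,0]]}}

```text
t: 22.75
tool_pos: [0.9733, -0.2877, 0.3474]
eef_rot: [0.773, 0.595, 0.12, 0.184]
wrist_force: [-0.9, -1.1, -1.0]
opening: 0.0499
```

```bash
python3 - <<'E'
from h import *
from scipy.spatial.transform import Rotation as R
s=read_state(); print(np.round(s['tool_pos'],4),np.round(s['joint_pos'],3)); print(R.from_quat(s['eef_rot']).as_matrix().round(3))
E
```

```text
[ 0.9733 -0.2877  0.3474] [-0.1    1.036  1.406  0.102 -1.51  -1.714]
[[ 0.264  0.876  0.404]
 [ 0.964 -0.225 -0.143]
 [-0.034  0.427 -0.904]]
```

Emit:
{"api": "jog_arm", "payload": {"plan": [[0.3,-0.09,0.1,0]]}}

```text
t: 22.85
tool_pos: [0.984, -0.2914, 0.3476]
eef_rot: [0.77, 0.592, 0.128, 0.198]
wrist_force: [-0.2, 0.7, -0.1]
opening: 0.0499
```

Emit:
{"api": "jog_arm", "payload": {"plan": [[0.3,-0.09,0.1,0],[0.4,-0.12,0.2,0]]}}

```text
t: 23.05
tool_pos: [0.9975, -0.2954, 0.3428]
eef_rot: [0.767, 0.59, 0.137, 0.212]
wrist_force: [0.0, 0.6, -1.2]
opening: 0.0499
```

Emit:
{"api": "jog_arm", "payload": {"plan": [[0.3,-0.09,0.1,0],[0.4,-0.12,0.2,0]]}}

```text
t: 23.25
tool_pos: [1.0092, -0.2993, 0.3419]
eef_rot: [0.763, 0.587, 0.147, 0.227]
wrist_force: [0.1, -0.1, -0.9]
opening: 0.05
```

Emit:
{"api": "jog_arm", "payload": {"plan": [[0.3,-0.09,0.1,0],[0.4,-0.12,0.2,0]]}}

```text
t: 23.45
tool_pos: [1.0208, -0.303, 0.341]
eef_rot: [0.759, 0.584, 0.156, 0.241]
wrist_force: [-0.2, 0.8, -0.5]
opening: 0.0502
```

Emit:
{"api": "jog_arm", "payload": {"plan": [[0.3,-0.09,0.1,0],[0.4,-0.12,0.2,0]]}}

```text
t: 23.65
tool_pos: [1.032, -0.3066, 0.3405]
eef_rot: [0.755, 0.581, 0.165, 0.255]
wrist_force: [1.2, -0.4, -1.5]
opening: 0.0503
```

Emit:
{"api": "jog_arm", "payload": {"plan": [[0.3,-0.09,0.1,0],[0.4,-0.12,0.2,0]]}}

```text
t: 23.85
tool_pos: [1.0427, -0.31, 0.3404]
eef_rot: [0.751, 0.578, 0.174, 0.269]
wrist_force: [0.6, 0.3, -0.5]
opening: 0.0499
```

Emit:
{"api": "jog_arm", "payload": {"plan": [[0.3,-0.09,0.1,0],[0.4,-0.12,0.2,0]]}}

```text
t: 24.05
tool_pos: [1.053, -0.3132, 0.3409]
eef_rot: [0.746, 0.574, 0.182, 0.283]
wrist_force: [0.3, 0.8, -1.3]
opening: 0.0502
```

Emit:
{"api": "jog_arm", "payload": {"plan": [[0.3,-0.09,0.1,0],[0.4,-0.12,0.2,0]]}}

```text
t: 24.25
tool_pos: [1.0629, -0.3163, 0.3417]
eef_rot: [0.742, 0.571, 0.191, 0.296]
wrist_force: [-0.3, -0.4, -1.3]
opening: 0.0498
```

```bash
python3 - <<'E'
from h import *
from scipy.spatial.transform import Rotation as R
s=read_state(); print(np.round(s['tool_pos'],4),np.round(s['joint_pos'],3)); print(R.from_quat(s['eef_rot']).as_matrix().round(3))
E
```

```text
[ 1.0629 -0.3163  0.3417] [-0.104  1.104  1.406  0.17  -1.172 -1.735]
[[ 0.276  0.734  0.621]
 [ 0.96  -0.174 -0.222]
 [-0.055  0.657 -0.752]]
```

Emit:
{"api": "jog_arm", "payload": {"plan": [[-0.02,0,0,0.02],[-0.055,0,0,0.04],[-0.09,0,0,0.06],[-0.125,0,0,0.08],[-0.16,0,0,0.1],[-0.195,0,0,0.12],[-0.23,0,0,0.145],[-0.265,0,0,0.17],[-0.3,0.0,0,0.195],[-0.335,0.002,0,0.22],[-0.37,0.004,0,0.245],[-0.405,0.006,0,0.27],[-0.44,0.008,-0.01,0.295],[-0.475,0.01,-0.03,0.32],[-0.51,0.01,-0.05,0.345],[-0.545,0.01,-0.07,0.37],[-0.58,0.01,-0.09,0.384],[-0.61,0.01,-0.11,0.384],[-0.627,0.01,-0.13,0.384],[-0.627,0.01,-0.14,0.384]], "fingers": 0.085}}

```text
t: 26.25
tool_pos: [0.4336, -0.3059, 0.2017]
eef_rot: [0.62, 0.701, 0.244, 0.254]
wrist_force: [0.7, -1.1, -1.0]
opening: 0.0848
```

```bash
python3 - <<'E'
from h import *
from scipy.spatial.transform import Rotation as R
s=read_state(); print(np.round(s['tool_pos'],4),np.round(s['joint_pos'],3)); print(R.from_quat(s['eef_rot']).as_matrix().round(3))
a,m=snap('wrist','w7'); hsv=cv2.cvtColor(a[:,:,::-1].copy(),cv2.COLOR_BGR2HSV)
M=cv2.inRange(hsv,(3,110,30),(14,255,255)); cs=sorted(cv2.findContours(M,0,1)[0],key=cv2.contourArea)[-3:]
for c in cs: print(cv2.contourArea(c),cv2.boundingRect(c), cv2.approxPolyDP(c,4,True)[:,0].tolist())
T=np.array(m['camera_from_world']); print((-T[:3,:3].T@T[:3,3]).round(3))
print('pred top corners',[np.round(proj(m,(.4435+c*dx-sn*dy,-.305+sn*dx+c*dy,.044),True)).tolist() for c,sn in [(np.cos(.105),np.sin(.105))] for dx,dy in((.03,.022),(.03,-.022),(-.03,-.022),(-.03,.022))])
E
```

```text
[ 0.4336 -0.3059  0.2017] [-0.629  0.102 -0.389 -0.773 -0.627 -0.283]
[[-0.103  0.745  0.659]
 [ 0.993  0.112  0.027]
 [-0.054  0.657 -0.752]]
92.0 (450, 284, 92, 14) [[541, 284], [450, 296]]
131.0 (447, 272, 110, 11) [[447, 274], [556, 282]]
5135.5 (291, 36, 65, 94) [[298, 37], [291, 63], [292, 94], [299, 98], [294, 126], [346, 129], [345, 101], [352, 98], [353, 40]]
[ 0.283 -0.317  0.259]
pred top corners [[353.0, 134.0], [296.0, 131.0], [292.0, 65.0], [360.0, 67.0]]
```

```bash
python3 - <<'E'
from h import *
m=camera_model('wrist'); 
P=[onz(m,*q,z,True)[:2] for q,z in(((294.5,128),.044),((347,130),.044),((291,64),.044),((357,66),.044),((298,36),0),((353,39),0))]
print(np.round(P,4).tolist())
a=cv2.imread('pics/w7.png'); cv2.imwrite('pics/c7.png',cv2.resize(a[20:180,240:410],(680,600),interpolation=cv2.INTER_CUBIC)) 
hsv=cv2.cvtColor(a,cv2.COLOR_BGR2HSV);M=cv2.inRange(hsv,(3,110,30),(14,255,255))
for v in range(38,132,6):
    r=np.where(M[v,280:370])[0]+280; print(v,r.min(),r.max(),len(r),end=' | ')
print(a[36:135:2,320].tolist())
E
```

```text
[[0.4715, -0.3246], [0.4676, -0.2852], [0.4148, -0.3306], [0.4103, -0.288], [0.4159, -0.3297], [0.4127, -0.2891]]
38 297 349 44 | 44 295 353 41 | 50 294 353 50 | 56 293 355 45 | 62 292 355 50 | 68 291 355 59 | 74 291 355 56 | 80 292 354 51 | 86 293 353 54 | 92 293 352 53 | 98 299 352 45 | 104 297 346 39 | 110 297 346 45 | 116 296 346 43 | 122 295 346 46 | 128 306 345 32 | [[47, 69, 82], [14, 35, 69], [10, 34, 70], [4, 38, 70], [16, 39, 71], [0, 34, 67], [13, 42, 70], [5, 37, 68], [24, 45, 73], [24, 45, 71], [7, 40, 72], [18, 41, 72], [7, 39, 68], [20, 40, 72], [27, 59, 95], [32, 68, 116], [27, 68, 121], [29, 75, 124], [25, 72, 121], [29, 70, 124], [25, 67, 120], [31, 76, 124], [33, 75, 122], [27, 70, 123], [35, 77, 124], [20, 46, 81], [23, 49, 80], [30, 65, 114], [31, 74, 121], [29, 71, 121], [31, 69, 113], [27, 65, 109], [25, 66, 111], [40, 78, 126], [30, 74, 122], [34, 74, 121], [32, 72, 120], [41, 76, 124], [39, 75, 123], [34, 75, 121], [25, 71, 118], [37, 76, 122], [40, 76, 123], [34, 73, 120], [38, 76, 124], [34, 73, 120], [37, 74, 119], [106, 143, 145], [121, 158, 153], [119, 156, 152]]
```

Emit:
{"api": "jog_arm", "payload": {"plan": [[0,0,-0.015,0],[0.001,-0.001,-0.04,0],[0.002,-0.0025,-0.07,0],[0.002,-0.0025,-0.1,0],[0.002,-0.0025,-0.13,0],[0.002,-0.0025,-0.155,0],[0.002,-0.0025,-0.175,0],[0.002,-0.0025,-0.185,0],[0.002,-0.0025,-0.19,0],[0.002,-0.0025,-0.19,0],[0.002,-0.0025,-0.19,0]]}}

```text
t: 27.4
tool_pos: [0.4369, -0.3087, 0.0115]
eef_rot: [0.619, 0.702, 0.244, 0.254]
wrist_force: [0.7, -0.4, 0.1]
opening: 0.0852
```

Emit:
{"api": "jog_arm", "payload": {"plan": [[0,0,0,0],[0,0,0,0],[0,0,0,0],[0,0,0,0],[0,0,0,0],[0,0,0,0],[0,0,0,0],[0,0,0,0]], "fingers": 0.03}}

```text
t: 28.2
tool_pos: [0.4373, -0.3087, 0.0127]
eef_rot: [0.619, 0.702, 0.245, 0.255]
wrist_force: [-1.5, -0.3, 7.1]
opening: 0.0436
```

Emit:
{"api": "jog_arm", "payload": {"plan": [[0,0,0.005,0],[0,0,0.015,0],[0,0,0.03,0],[0,0,0.05,0],[0,0.01,0.065,-0.005],[0.005,0.03,0.07,-0.01],[0.012,0.055,0.07,-0.015],[0.022,0.08,0.07,-0.02],[0.032,0.105,0.07,-0.025],[0.042,0.13,0.07,-0.03],[0.052,0.155,0.07,-0.035],[0.062,0.18,0.07,-0.04],[0.072,0.205,0.07,-0.045],[0.082,0.23,0.07,-0.05],[0.092,0.255,0.068,-0.055],[0.102,0.28,0.066,-0.061],[0.112,0.305,0.063,-0.061],[0.12,0.325,0.06,-0.061],[0.122,0.336,0.059,-0.061],[0.122,0.338,0.059,-0.061]]}}

```text
t: 30.2
tool_pos: [0.5562, 0.0341, 0.0615]
eef_rot: [0.639, 0.68, 0.238, 0.27]
wrist_force: [-0.0, 0.2, -1.2]
opening: 0.0436
```

Emit:
{"api": "jog_arm", "payload": {"plan": [[0,0,0,0],[0,0,0,0],[0,0,0,0]]}}

```text
t: 30.5
tool_pos: [0.5561, 0.0338, 0.0617]
eef_rot: [0.639, 0.68, 0.238, 0.27]
wrist_force: [0.7, -0.6, -1.2]
opening: 0.0432
```

```bash
python3 - <<'E'
from h import *
from scipy.spatial.transform import Rotation as R
s=read_state(); print(np.round(s['tool_pos'],4),np.round(s['joint_pos'],3)); print(R.from_quat(s['eef_rot']).as_matrix().round(3))
a,mw=snap('wrist','w8'); b,ms=snap('side','s8'); c,mt=snap('top','t8')
t=np.array(s['tool_pos']); bail=t+[.0053,.0014,.0733]; hk=np.array([.6435,.0315,.118])
for n,m,f in(('w',mw,True),('s',ms,False),('t',mt,False)): print(n,'bail',np.round(proj(m,bail,f),1),'curl',np.round(proj(m,hk,f),1))
o=np.zeros((600,800,3),np.uint8)
u,v=map(int,proj(ms,(bail+hk)/2)); print('side crop',u-40,v-60)
o[:,:400]=cv2.resize(b[v-60:v+60,u-40:u+40],(400,600),interpolation=cv2.INTER_CUBIC)
u,v=map(int,proj(mw,(bail+hk)/2,True)); u=max(u,60);v=max(v,90);print('wrist crop',u-60,v-90)
w=a[v-90:v+90,u-60:u+60]; o[:,400:]=cv2.resize(w,(400,600),interpolation=cv2.INTER_CUBIC)
cv2.imwrite('pics/c8.png',cv2.convertScaleAbs(o[:,:,::-1],alpha=1.2))
E
```

```text
[0.5561 0.0338 0.0617] [-0.204  0.343 -0.611 -2.344 -0.16   1.   ]
[[-0.037  0.74   0.671]
 [ 0.997  0.069 -0.022]
 [-0.063  0.669 -0.741]]
w bail [304.  482.8] curl [298.8 441.1]
s bail [345.4 242.1] curl [312.1 240.6]
t bail [311.5 265.6] curl [311.1 233.6]
side crop 288 181
wrist crop 240 367
```

View pics/c8.png

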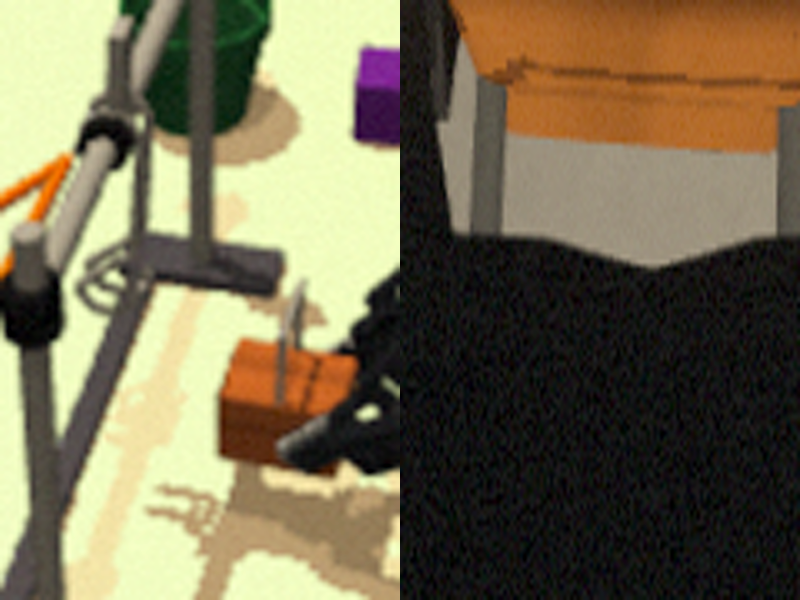

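```bash
python3 - <<'E'
from h import *
ms=camera_model('side'); th=np.radians(2.2); ax=np.array([np.cos(th),np.sin(th),0]); ay=np.array([-np.sin(th),np.cos(th),0]); o=np.array([.6435,.0315,.220])
for y in(.008,-.008):
    print(y,[(x,z,*(np.round((np.array(proj(ms,o+ax*x/1000+ay*y+[0,0,z/1000]))-[288,181])*5).astype(int).tolist())) for x,z in((-13,-4),(-13,-64),(12,-88),(14,-95),(5,-102),(-5,-102),(-17,-86))])
print('tab top',(np.array(proj(ms,o+[0,0,.055]))-[288,181])*5)
b=cv2.imread('pics/s8.png')[181+38:181+66,288+10:288+34]
g=cv2.cvtColor(b,cv2.COLOR_BGR2GRAY)
for i,r in enumerate(g): print((i+38)*5,''.join('#' if x<95 else '+' if x<130 else '.' for x in r))
E
```

```text
0.008 [(-13, -4, 139, 146), (-13, -64, 142, 250), (12, -88, 91, 282), (14, -95, 87, 293), (5, -102, 106, 307), (-5, -102, 126, 310), (-17, -86, 151, 288)]
-0.008 [(-13, -4, 148, 125), (-13, -64, 150, 229), (12, -88, 100, 261), (14, -95, 96, 272), (5, -102, 115, 286), (-5, -102, 135, 289), (-17, -86, 159, 267)]
tab top [112.68041688  20.86907076]
190 ++.....++#.......###....
195 +......+#+......+##+....
200 +.....++#.......+##+....
205 ......+#+.......+##+....
210 .....++#........+##+....
215 .....+++........+##+....
220 .....+#.........+##+....
225 ....++#.........###+....
230 ....+#+.........####++..
235 ...++#.........+########
240 ...+#+........+#########
245 ..++#.......++##########
250 ..+#+.....+##++#########
255 .++#....+##++++#########
260 ++#+...+##+.############
265 #+#....+#+++############
270 ###....++++...##########
275 ##+....+##+...+#########
280 ##....+++##....###+#####
285 ##...+#...###++###+##...
290 ##+..+#.....+########...
295 ###...#+.....+######+...
300 ###....#+....+######....
305 ###.....##+++######+....
310 ###......++########.....
315 ###.........#######.....
320 ###.........######......
325 ###........+######......
```

```bash
python3 - <<'E'
from h import *
ms=camera_model('side'); mw=camera_model('wrist'); mt=camera_model('top')
th=np.radians(2.2); ax=np.array([np.cos(th),np.sin(th),0]); ay=np.array([-np.sin(th),np.cos(th),0]); bl=np.array([.5614,.0352,.135])
for n,m in(('side',ms),('top',mt)):
  print(n,[(y,z,*np.round(np.array(proj(m,bl+ay*y/1000+[0,0,z/1000])),1).tolist()) for y,z in((19,-42),(19,0),(0,0),(-19,0),(-19,-42))])
P=[bl+ax*x/1000+ay*y/1000+[0,0,z/1000] for x,y,z in((-30,22,-42),(30,22,-42),(30,-22,-42),(-30,-22,-42),(30,22,-86))]
print('block s',[np.round(proj(ms,p),1).tolist() for p in P]); print('block t',[np.round(proj(mt,p),1).tolist() for p in P])
g=cv2.cvtColor(cv2.imread('pics/s8.png'),cv2.COLOR_BGR2GRAY)[228:272,328:364]
for i,r in enumerate(g): print(i+228,''.join('#' if x<70 else '+' if x<110 else '-' if x<140 else '.' for x in r))
g=cv2.cvtColor(cv2.imread('pics/t8.png'),cv2.COLOR_BGR2GRAY)[218:288,296:330]
for i,r in enumerate(g): print(i+218,''.join('#' if x<50 else '+' if x<90 else '-' if x<125 else '.' for x in r))
E
```

```text
side [(19, -42, 343.3, 260.8), (19, 0, 343.8, 247.3), (0, 0, 345.4, 242.1), (-19, 0, 347.0, 236.9), (-19, -42, 346.5, 250.3)]
top [(19, -42, 303.8, 269.2), (19, 0, 303.5, 266.3), (0, 0, 311.5, 265.6), (-19, 0, 319.4, 264.8), (-19, -42, 319.2, 267.7)]
block s [[355.7, 263.7], [330.6, 259.7], [334.6, 247.6], [359.0, 251.4], [330.5, 273.0]]
block t [[303.7, 281.4], [301.5, 257.3], [319.2, 255.6], [321.6, 279.7], [301.8, 260.5]]
228 ##+.................................
229 ###+--..............................
230 ######+++---........................
231 #############+++-...................
232 ################+...................
233 ############+###+...................
234 ################+...................
235 ################+...................
236 ################-...................
237 ###############+....................
238 ###############+..................-+
239 .....-+########+...--.............##
240 .........++++#+-...-+............+##
241 ..........---------++-...........###
242 ..........---------++--..........-##
243 .............------#+---.........-##
244 ...........
[... 3162 characters left out ...]
70 ------++++++++++++++-+++++-.......
271 ...---+++++++++++++--++++-+##-....
272 ....-+++------+#######+++-+###-...
273 ..-+-+###############+-++++##+-...
274 .-##+#####+-+-++++++---+#++##+-...
275 .+#+-+#+---+++++++++++-+#++###-...
276 .+##-+#+++++++++++++++-+#-+###-...
277 .+##++#+++++++++++++++-+######...-
278 .+##-+#++++++++++++++---+#########
279 .+#####+++-----++++++++++#########
280 .+#####++++++++###################
281 ##################################
282 ###################++#############
283 ########++++---------+############
284 ########++-----+----++############
285 ##########+------+++##############
286 ##############################-..+
287 ##############################-..-
```

Picture c8 (side and wrist crops): the block is gripped with its bail at about (346,242) in the side view, on prediction. The hook's lower curl sits a few mm further towards +x than assumed. I'll approach over the tip.

Emit:
{"api": "jog_arm", "payload": {"plan": [[0.005,0,0.003,0],[0.012,-0.001,0.006,0],[0.02,-0.002,0.009,0],[0.028,-0.0027,0.0095,0],[0.036,-0.0027,0.0095,0],[0.042,-0.0027,0.0095,0],[0.046,-0.0027,0.0095,0],[0.0475,-0.0027,0.0095,0],[0.0475,-0.0027,0.0095,0]]}}

```text
t: 31.55
tool_pos: [0.6009, 0.0357, 0.0618]
eef_rot: [0.639, 0.676, 0.238, 0.279]
wrist_force: [-0.4, 0.3, -1.4]
opening: 0.0438
```

```bash
cat > look.py <<'E'
from h import *
import sys
from scipy.spatial.transform import Rotation as R
s=read_state(); print(np.round(s['tool_pos'],4),np.round(s['joint_pos'],3)); print(R.from_quat(s['eef_rot']).as_matrix()[:,2].round(3))
n=sys.argv[1]
b,ms=snap('side','s'+n); c,mt=snap('top','t'+n); bl=np.array(s['tool_pos'])+[.0039,.0014,.0728]; C=np.array([.6475,.0325,.118])
for m in(ms,mt): print('bail ends',[np.round(proj(m,bl+[0,y,0]),1).tolist() for y in(.019,-.019)],'curl',[np.round(proj(m,C+[0,y,0]),1).tolist() for y in(.008,-.008)],'tip',[np.round(proj(m,C+[-.017,y,.016]),1).tolist() for y in(.008,-.008)])
g=cv2.cvtColor(b,cv2.COLOR_RGB2GRAY)[220:264,296:350]
for i,r in enumerate(g): print(i+220,''.join('#' if x<70 else '+' if x<100 else '-' if x<125 else ':' if x<145 else '.' for x in r))
g=cv2.cvtColor(c,cv2.COLOR_RGB2GRAY)[224:256,296:330]
for i,r in enumerate(g): print(i+224,''.join('#' if x<50 else '+' if x<90 else '-' if x<125 else '.' for x in r))
E
python3 look.py 9
```

```text
[0.6009 0.0357 0.0618] [-0.199  0.397 -0.554 -2.457 -0.16   1.108]
[ 0.681 -0.035 -0.732]
bail ends [[324.9, 244.6], [329.3, 234.5]] curl [[309.4, 242.6], [311.4, 238.5]] tip [[316.2, 238.7], [318.1, 234.5]]
bail ends [[301.7, 248.3], [317.5, 247.4]] curl [[307.3, 232.2], [313.8, 231.8]] tip [[307.6, 237.6], [314.2, 237.2]]
220 :-+..::::-++......:##-........+###-...................
221 ---..:::--+:......:##-........+###-...................
222 -+:....:-+-.......-##-........+###-...................
223 ++..:.::-+:.......+##-........+###-...................
224 +:..:.:-+-........-##-........+###-...................
225 -..::::-+:........-##:........+###-...................
226 ::.:.:-++.........+##:........+###-...................
227 --::::-+-.........+##+-:......+###-...................
228 +-:.::-+:........-+####++++---####+...................
229 +-:::-++.......:-+#################+-:................
230 +-.::-+:.....:-++#####################+++--:..........
231 +-.:-++.....-++-:++####################+#####+++:.....
232 #-:--+:...-++----+##############################-....-
233 #+-
[... 2369 characters left out ...]
38 ...................-..............
239 ....----+++++++####++.............
240 ...-++++###+##++##+++-............
241 ...-++#+++++##+++++-+-............
242 ...-++#+++++##++#++-+-............
243 ...-+++++++++####+++++-...........
244 ...-+++#++++#####+-+++-...........
245 ...-+##+-++-+#++#+--++-...........
246 ...-+##++++-+########+-...........
247 ....+#######++-......--...........
248 .......-++++++++++####-...........
249 ...-#######++####++###-...........
250 ....+##++++++#########-...........
251 ....-###############+#---.........
252 ....+#+++++++++#+--+++##+.........
253 ...+##++++++++##+--+++#+++-.......
254 ..+###+++++++##++-+#+++++###-.....
255 ..+###++++++++####+#+++++##+-.....
```

Emit:
{"api": "jog_arm", "payload": {"plan": [[-0.002,-0.001,0.001,0.03],[-0.004,-0.002,0.003,0.06],[-0.004,-0.003,0.005,0.09],[-0.004,-0.004,0.007,0.12],[-0.004,-0.0045,0.009,0.14],[-0.004,-0.0045,0.01,0.14],[-0.004,-0.0045,0.01,0.14]]}}

```text
t: 32.35
tool_pos: [0.5901, 0.0338, 0.0552]
eef_rot: [0.588, 0.714, 0.264, 0.273]
wrist_force: [0.5, 0.3, -0.6]
opening: 0.0437
```

```bash
python3 - <<'E'
from h import *
from scipy.spatial.transform import Rotation as R
s=read_state(); print(np.round(s['tool_pos'],4),np.round(s['joint_pos'],3)); print(R.from_quat(s['eef_rot']).as_matrix().round(3))
E
```

```text
[0.5901 0.0338 0.0552] [-0.128  0.39  -0.478 -1.994 -0.16   0.691]
[[-0.159  0.695  0.701]
 [ 0.984  0.169  0.056]
 [-0.079  0.699 -0.711]]
```

Emit:
{"api": "jog_arm", "payload": {"plan": [[0,-0.001,0.003,0.03],[0,-0.002,0.006,0.06],[0,-0.003,0.01,0.09],[0,-0.003,0.014,0.1],[0,-0.003,0.017,0.1],[0,-0.003,0.017,0.1]]}}

```text
t: 32.95
tool_pos: [0.5875, 0.0294, 0.0662]
eef_rot: [0.55, 0.741, 0.283, 0.262]
wrist_force: [1.1, 0.3, 0.0]
opening: 0.044
```

```bash
cat > st.py <<'E'
from h import *
from scipy.spatial.transform import Rotation as R
s=read_state(); print(np.round(s['tool_pos'],4),np.round(s['joint_pos'],3)); M=R.from_quat(s['eef_rot']).as_matrix(); print(M[:,0].round(3),M[:,2].round(3),np.degrees([np.arctan2(M[1,2],M[0,2]),np.arccos(-M[2,2])]).round(1))
E
python3 st.py
```

```text
[0.5875 0.0294 0.0662] [-0.041  0.361 -0.437 -1.607 -0.16   0.305]
[-0.258  0.963 -0.077] [ 0.699  0.131 -0.703] [10.6 45.3]
```

```bash
cat > kin.py <<'E'
import numpy as np
from scipy.spatial.transform import Rotation as R
from scipy.optimize import least_squares
D=[ # q, pos
([-0.935,0.385,0.007,0,-1.194,-0.259],[.23,-.581,.230]),
([0.84,0.128,-0.119,-0.002,-1.326,-1.13],[.4392,.2516,.3197]),
([0.311,0.372,0.303,-0.003,-1.506,-0.271],[.6434,.04,.3596]),
([-0.193,0.134,-0.018,-0.005,-1.419,-1.637],[.4528,-.2499,.358]),
([-0.168,1.052,1.408,0.003,-1.889,-1.661],[.8571,-.3089,.291]),
([-0.094,0.97,1.408,0.056,-1.787,-1.719],[.889,-.2606,.3767]),
([-0.1,1.036,1.406,0.102,-1.51,-1.714],[.9733,-.2877,.3474]),
([-0.104,1.104,1.406,0.17,-1.172,-1.735],[1.0629,-.3163,.3417]),
([-0.629,0.102,-0.389,-0.773,-0.627,-0.283],[.4336,-.3059,.2017]),
([-0.204,0.343,-0.611,-2.344,-0.16,1.0],[.5561,.0338,.0617]),
([-0.199,0.397,-0.554,-2.457,-0.16,1.108],[.6009,.0357,.0618]),
([-0.128,0.39,-0.478,-1.994,-0.16,0.691],[.5901,.0338,.0552]),
([-0.041,0.361,-0.437,-1.607,-0.16,0.305],[.5875,.0294,.0662])]
T0=np.array([[0,0,1],[0,1,0],[-1,0,0]],float)  # columns tool x,y,z
def rots(q,s4):
    r=R.from_euler; L=[r('z',q[0]),r('y',q[1]),r('y',-q[2]),r('x',s4*q[3]),r('y',-q[4]),r('x',-q[5])]
    o=[];c=R.identity()
    for a in L: c=c*a; o.append(c.as_matrix())
    return o
S4=-1
def fit(s4):
    A=np.vstack([np.hstack([np.hstack([M for M in rots(q,s4)[:5]]),np.array([[0,0,0]]).T+np.array([[0],[0],[1.]])]) for q,_ in D]); b=np.hstack([p for _,p in D])
    x,*_=np.linalg.lstsq(A,b,rcond=1e-6); return x,(A@x-b).reshape(-1,3)
X=fit(S4)[0]
def fk(q):
    o=rots(q,S4); p=sum(o[i]@X[3*i:3*i+3] for i in range(5))+[0,0,X[15]]; return p,o[5]@T0
if __name__=='__main__':
    for s in(1,-1): print(s,np.abs(fit(s)[1]).max(1).round(4))
    print(X.round(3))
    for q in(D[7][0],D[8][0],D[12][0]): print(fk(q)[1][:,[0,2]].round(3).tolist())
E
python3 kin.py
```

```text
1 [0.0377 0.0326 0.0071 0.0403 0.069  0.0123 0.0239 0.0693 0.0564 0.0335
 0.0602 0.0254 0.0601]
-1 [0.0004 0.0002 0.0003 0.0001 0.0004 0.0003 0.0004 0.0004 0.0004 0.0002
 0.0002 0.0002 0.0002]
[-0.002 -0.     0.081  0.001 -0.     0.565  0.211 -0.    -0.     0.211
 -0.08  -0.     0.298 -0.08  -0.     0.081]
[[0.276, 0.621], [0.96, -0.222], [-0.055, -0.752]]
[[-0.103, 0.658], [0.993, 0.028], [-0.053, -0.752]]
[[-0.257, 0.699], [0.963, 0.131], [-0.077, -0.703]]
```

```bash
cat > scan.py <<'E'
from kin import *
lo=np.array([-3.14,-1.21,-1.07,-3.16,-2.99,-.16])*1; lo=np.array([-3.14,-1.21,-1.07,-3.16,-2.99,-3.1]); hi=np.array([3.14,2.06,1.41,2.05,-.16,3.1])
B=fk(D[9][0])[1].T@np.array([.0039,.0014,.0728])
def ik(p,M,q0):
    f=lambda q:np.hstack([(fk(q)[0]-p)*5,R.from_matrix(fk(q)[1].T@M).as_rotvec()])
    s=least_squares(f,np.clip(q0,lo+1e-3,hi-1e-3),bounds=(lo,hi),xtol=1e-12,ftol=1e-12); return s.x,np.linalg.norm(s.fun)
if __name__=='__main__':
    qn=D[12][0]; M0=fk(qn)[1]; C=np.array([.6475,.0325,.118])
    path=[(-43,26),(-17,25),(-8,20),(0,5)]
    for dy in np.arange(-.7,.71,.1):
        M=R.from_euler('z',dy).as_matrix()@M0; out=[]
        for q4s in(-2.8,-1.6,0,1):
            r=[]
            for x,z in path:
                p=C+np.array([x,0,z])/1000-M@B; q,e=ik(p,M,[0,.4,-.5,q4s,-.3,.3-(q4s+1.6)]); r.append((e<1e-3,q[4].round(2),q[3].round(2)))
            if all(a[0] for a in r): out.append([(float(a[1]),float(a[2])) for a in r])
        print(round(dy,2),out[:2])
E
python3 scan.py
```

```text
-0.7 []
-0.6 []
-0.5 []
-0.4 []
-0.3 [[(-0.34, -2.84), (-0.31, -2.85), (-0.32, -2.86), (-0.36, -2.9)], [(-0.34, -2.84), (-0.31, -2.85), (-0.32, -2.86), (-0.36, -2.9)]]
-0.2 []
-0.1 []
-0.0 []
0.1 [[(-0.21, -1.4), (-0.19, -1.31), (-0.19, -1.32), (-0.21, -1.41)], [(-0.21, -1.4), (-0.19, -1.31), (-0.19, -1.32), (-0.21, -1.41)]]
0.2 [[(-0.3, -1.36), (-0.29, -1.3), (-0.29, -1.3), (-0.3, -1.36)], [(-0.3, -1.36), (-0.29, -1.3), (-0.29, -1.3), (-0.3, -1.36)]]
0.3 [[(-0.39, -1.31), (-0.39, -1.26), (-0.39, -1.27), (-0.39, -1.31)], [(-0.39, -1.31), (-0.39, -1.26), (-0.39, -1.27), (-0.39, -1.31)]]
0.4 [[(-0.48, -1.26), (-0.48, -1.22), (-0.48, -1.23), (-0.48, -1.26)], [(-0.48, -1.26), (-0.48, -1.22), (-0.48, -1.23), (-0.48, -1.26)]]
0.5 [[(-0.57, -1.21), (-0.57, -1.18), (-0.57, -1.18), (-0.56, -1.21)], [(-0.57, -1.21), (-0.57, -1.18), (-0.57, -1.18), (-0.56, -1.21)]]
0.6 [[(-0.65, -1.17), (-0.66, -1.14), (-0.65, -1.14), (-0.65, -1.16)], [(-0.65, -1.17), (-0.66, -1.14), (-0.65, -1.14), (-0.65, -1.16)]]
0.7 [[(-0.74, -1.12), (-0.74, -1.1), (-0.74, -1.1), (-0.73, -1.12)], [(-0.74, -1.12), (-0.74, -1.1), (-0.74, -1.1), (-0.73, -1.12)]]
```

```bash
python3 - <<'E'
from scan import *
qn=D[12][0]; M0=fk(qn)[1]; C=np.array([.6475,.0325,.118])
path=[(-60,26),(-43,26),(-17,25),(-8,20),(0,5)]
for dy in np.arange(-.42,-.1,.04):
    M=R.from_euler('z',dy).as_matrix()@M0; o=[]
    for x,z in path:
        best=None
        for q4 in(-3.1,-2.9,-2.6,-2.3):
            for q1 in(-.4,-.2):
                q,e=ik(C+np.array([x,0,z])/1000-M@B,M,[q1,.4,-.5,q4,-.3,1+(-2.4-q4)])
                if best is None or e<best[1]: best=(q,e)
        o.append((best[0][[0,3,4]].round(2).tolist(),best[1].round(4)))
    print(round(dy,2),o)
E
```

```text
-0.42 [([-0.22, -3.16, -0.48], np.float64(0.0034)), ([-0.21, -3.16, -0.45], np.float64(0.008)), ([-0.2, -3.16, -0.42], np.float64(0.0146)), ([-0.2, -3.16, -0.42], np.float64(0.0166)), ([-0.2, -3.16, -0.45], np.float64(0.0181))]
-0.38 [([-0.24, -3.07, -0.45], np.float64(0.0)), ([-0.23, -3.08, -0.43], np.float64(0.0)), ([-0.21, -3.11, -0.4], np.float64(0.0)), ([-0.21, -3.12, -0.4], np.float64(0.0)), ([-0.21, -3.12, -0.44], np.float64(0.0))]
-0.34 [([-0.26, -2.96, -0.41], np.float64(0.0)), ([-0.25, -2.97, -0.39], np.float64(0.0)), ([-0.23, -2.99, -0.36], np.float64(0.0)), ([-0.23, -3.0, -0.36], np.float64(0.0)), ([-0.22, -3.02, -0.4], np.float64(0.0))]
-0.3 [([-0.27, -2.84, -0.36], np.float64(0.0)), ([-0.26, -2.84, -0.34], np.float64(0.0)), ([-0.24, -2.85, -0.31], np.float64(0.0)), ([-0.24, -2.86, -0.32], np.float64(0.0)), ([-0.23, -2.9, -0.36], np.float64(0.0))]
-0.26 [([-0.27, -2.69, -0.32], np.float64(0.0)), ([-0.25, -2.68, -0.29], np.float64(0.0)), ([-0.23, -2.67, -0.25], np.float64(0.0)), ([-0.23, -2.69, -0.26], np.float64(0.0)), ([-0.24, -2.75, -0.31], np.float64(0.0))]
-0.22 [([-0.25, -2.51, -0.26], np.float64(0.0)), ([-0.23, -2.47, -0.22], np.float64(0.0)), ([-0.19, -2.39, -0.16], np.float64(0.0017)), ([-0.19, -2.4, -0.16], np.float64(0.0)), ([-0.23, -2.57, -0.25], np.float64(0.0))]
-0.18 [([-0.2, -2.26, -0.19], np.float64(0.0)), ([-0.18, -2.23, -0.16], np.float64(0.0049)), ([-0.18, -2.28, -0.16], np.float64(0.0165)), ([-0.17, -2.28, -0.16], np.float64(0.0146)), ([-0.17, -2.27, -0.16], np.float64(0.0))]
-0.14 [([-0.15, -2.08, -0.16], np.float64(0.0066)), ([-0.15, -2.11, -0.16], np.float64(0.0157)), ([-0.15, -2.15, -0.16], np.float64(0.0286)), ([-0.15, -2.15, -0.16], np.float64(0.0268)), ([-0.15, -2.14, -0.16], np.float64(0.0116))]
```

```bash
python3 - <<'E'
from scan import *
q=D[12][0]; p0,M0=fk(q); C=np.array([.6475,.0325,.118]); M=R.from_euler('z',-.29).as_matrix()@M0
print('bail now',(p0+M0@B).round(4),'bail off',(M@B).round(4), 'tilt block rel D9', np.degrees(R.from_matrix(M0@fk(D[9][0])[1].T).as_rotvec()).round(1))
for x,z in[(-60,26),(-43,26),(-17,25),(-8,20),(-2,10),(0,5)]: print((x,z),(C+np.array([x,0,z])/1000-M@B-np.array([.5875,.0294,.0662])).round(4))
E
```

```text
bail now [0.5871 0.0316 0.1391] bail off [0.0001 0.0023 0.0729] tilt block rel D9 [-0.4 -3.2 13.1]
(-60, 26) [-0.0001  0.0008  0.0049]
(-43, 26) [0.0169 0.0008 0.0049]
(-17, 25) [0.0429 0.0008 0.0039]
(-8, 20) [ 0.0519  0.0008 -0.0011]
(-2, 10) [ 0.0579  0.0008 -0.0111]
(0, 5) [ 0.0599  0.0008 -0.0161]
```

Emit:
{"api": "jog_arm", "payload": {"plan": [[-0.005,0,0.002,-0.04],[-0.008,0,0.004,-0.08],[-0.008,0,0.006,-0.12],[-0.008,0,0.006,-0.16],[-0.008,0,0.006,-0.2],[-0.008,0,0.006,-0.24],[-0.008,0,0.006,-0.27],[-0.008,0,0.006,-0.29],[-0.008,0,0.006,-0.29],[-0.008,0,0.006,-0.29],[-0.008,0,0.006,-0.29]]}}

```text
t: 34.05
tool_pos: [0.5801, 0.0292, 0.0726]
eef_rot: [0.651, 0.654, 0.242, 0.3]
wrist_force: [-0.2, 0.2, -0.4]
opening: 0.0439
```

```bash
python3 st.py
```

```text
[0.5801 0.0292 0.0726] [-0.276  0.377 -0.744 -2.786 -0.356  1.466]
[ 0.028  0.997 -0.077] [ 0.708 -0.074 -0.702] [-6.  45.4]
```

Emit:
{"api": "jog_arm", "payload": {"plan": [[0.005,0.001,0,0],[0.012,0.001,0,0],[0.02,0.001,-0.001,0],[0.027,0.001,-0.001,0],[0.033,0.001,-0.0015,0],[0.037,0.001,-0.0015,0],[0.037,0.001,-0.0015,0],[0.037,0.001,-0.0015,0]]}}

```text
t: 34.85
tool_pos: [0.6168, 0.0302, 0.0708]
eef_rot: [0.651, 0.654, 0.242, 0.3]
wrist_force: [-0.7, -0.1, -0.7]
opening: 0.0437
```

```bash
sed -i 's/\[.0039,.0014,.0728\]/[.0001,.0023,.0729]/' look.py; python3 look.py 10
```

```text
[0.6168 0.0302 0.0708] [-0.249  0.417 -0.662 -2.801 -0.311  1.457]
[ 0.707 -0.074 -0.703]
bail ends [[320.4, 239.5], [324.8, 229.5]] curl [[309.4, 242.6], [311.4, 238.5]] tip [[316.2, 238.7], [318.1, 234.5]]
bail ends [[303.3, 242.5], [319.2, 241.6]] curl [[307.3, 232.2], [313.8, 231.8]] tip [[307.6, 237.6], [314.2, 237.2]]
220 :-+..::::-+-......:##-........+###-...................
221 ---..:.::-+:......:##-........+###-...................
222 -+:.::::-++.......-##-........+###-...................
223 +-..:.::-+:.......-##-........+###-...................
224 +:..:.:-+-........-##-........+###-...................
225 -....::-+:........-##:........+###-..................-
226 ::.:::-++.........+##:........+###-................:+#
227 --::::-+-.........+##+-:......+###-...............:###
228 +-:::--+:........-+#####+++---####+..............-####
229 +-:::-++........-+##########+-+####+-:.........:+#####
230 +-:::-+:......-++##########+--########+++--:..-#######
231 #-::-++.....-++-:+#########+-+#########+##+###########
232 #-::-+:...-++----+#######+#++###########+########+++##
233 #+:
[... 2369 characters left out ...]
38 ......++-++++#++##++++++-.........
239 ......+##++++#++##+++++#-.........
240 ......+#++++++++##+++++#-.........
241 .....-++++++-+++++-...-+-.........
242 .....-++++++++++++++++##-.........
243 .....-+#+++++++##+---+##-.........
244 ......+##++++#++####+###-.........
245 ......+#+###############+--.......
246 ....-++#++++++++#++++++#+++.......
247 ....+##++++++++##++++++##++#+-....
248 .-##+##++++++++###+++++##+###+....
249 .+##+##++++++++###+++++##+###+....
250 .+##+##++++++++######+-++-+##+....
251 -##++##++++++++#+++----++-+###-...
252 -###+##++++++++++++++--++-+##+-...
253 -##--+#++++++++++++++--+#####+....
254 -###+##+++++++++++++---+#####+..-#
255 +######+++++++++++++++++##########
```

Emit:
{"api": "jog_arm", "payload": {"plan": [[0.003,0,0,0],[0.007,0,0,0],[0.011,0,0,0],[0.014,0,-0.001,0],[0.017,0,-0.002,0],[0.02,0,-0.004,0],[0.0225,0,-0.006,0],[0.0225,0,-0.006,0]]}}

```text
t: 35.75
tool_pos: [0.6392, 0.0302, 0.0643]
eef_rot: [0.651, 0.654, 0.242, 0.3]
wrist_force: [-0.3, 0.5, -0.4]
opening: 0.044
```

```bash
python3 look.py 11 | head -52; python3 - <<'E'
from h import *
s=read_state(); print(np.round(s['wrist_force'],2))
E
```

```text
[0.6392 0.0302 0.0643] [-0.237  0.453 -0.62  -2.82  -0.303  1.466]
[ 0.707 -0.074 -0.703]
bail ends [[311.2, 240.0], [315.8, 230.0]] curl [[309.4, 242.6], [311.4, 238.5]] tip [[316.2, 238.7], [318.1, 234.5]]
bail ends [[302.8, 234.0], [318.6, 233.1]] curl [[307.3, 232.2], [313.8, 231.8]] tip [[307.6, 237.6], [314.2, 237.2]]
220 :-+..::::-+-......:##-........+###-..................:
221 ---..::::-+:......:##-........+###-...............-++#
222 -+:...::-++.......-##-........+###-.............:#####
223 +-....::-+:.......+##-........+###-............:######
224 +:..:::-+-........-##-........+###-...........-#######
225 -..:.::-+:........-##:........+###-.........:+########
226 ::.:::-++.........+##:........+###-........:##########
227 --::::-+-.........+##+-:......+###-.......-###########
228 +-:::-++.........-+#####+++---####+.....:+############
229 +-:::-++.......:-+##++############++-:.-##############
230 +-::--+:......-++##+++################################
231 #-::-+-.....-++-:++++#################################
232 #-::-+:...-++----++###################################
233 #+-
[... 1297 characters left out ...]
#############################+################+-....
256 ##############################-.:##############+-:....
257 #####################+########+:-###########+++--.....
258 ####################++######################+----.....
259 ################+++++######################+----:.....
260 ###############++++########################+----......
261 ##############+++##########################+----......
262 ##############+#############################+--.......
263 ##+---######################################+-:.......
224 ----+#####++++++##++++#####+++++--
225 -++++#####+++####+++++#...........
226 +#########+++-++++-++++......---+-
227 --...######+++++++++++++++++#+++++
[ 0.19 -0.64 -0.68]
```

Emit:
{"api": "jog_arm", "payload": {"plan": [[0.001,0,-0.002,0],[0.003,0,-0.004,0],[0.005,0,-0.006,0],[0.006,0,-0.008,0],[0.007,0,-0.01,0],[0.008,0,-0.012,0],[0.008,0,-0.012,0]]}}

```text
t: 36.55
tool_pos: [0.6469, 0.0303, 0.0521]
eef_rot: [0.651, 0.654, 0.242, 0.3]
wrist_force: [0.2, 0.0, -0.6]
opening: 0.0433
```

Emit:
{"api": "jog_arm", "payload": {"plan": [[0,0,-0.001,0],[0,0,-0.001,0],[0,0,-0.001,0]]}}

```text
t: 36.85
tool_pos: [0.6469, 0.0303, 0.0511]
eef_rot: [0.651, 0.654, 0.242, 0.3]
wrist_force: [0.2, -0.3, -2.3]
opening: 0.0437
```

Emit:
{"api": "jog_arm", "payload": {"plan": [[0,0,-0.001,0],[0,0,-0.001,0],[0,0,-0.001,0]]}}

```text
t: 37.15
tool_pos: [0.6468, 0.0303, 0.0501]
eef_rot: [0.651, 0.654, 0.242, 0.3]
wrist_force: [0.5, 0.3, -1.8]
opening: 0.0434
```

Emit:
{"api": "jog_arm", "payload": {"plan": [[0,0,-0.001,0],[0,0,-0.001,0],[0,0,-0.001,0]]}}

```text
t: 37.45
tool_pos: [0.6468, 0.0303, 0.049]
eef_rot: [0.651, 0.654, 0.242, 0.299]
wrist_force: [-0.6, 0.1, -1.5]
opening: 0.0438
```

Emit:
{"api": "jog_arm", "payload": {"plan": [[0,0,-0.0007,0],[0,0,-0.0007,0],[0,0,-0.0007,0]]}}

```text
t: 37.75
tool_pos: [0.6468, 0.0303, 0.0483]
eef_rot: [0.651, 0.654, 0.242, 0.299]
wrist_force: [-0.1, 1.6, -1.1]
opening: 0.0436
```

Emit:
{"api": "jog_arm", "payload": {"plan": [[0,0,-0.0007,0],[0,0,-0.0007,0],[0,0,-0.0007,0]]}}

```text
t: 38.05
tool_pos: [0.6469, 0.0303, 0.0477]
eef_rot: [0.651, 0.654, 0.242, 0.3]
wrist_force: [0.0, -0.0, 0.0]
opening: 0.0437
```

Emit:
{"api": "jog_arm", "payload": {"plan": [[0,0,-0.0007,0],[0,0,-0.0007,0],[0,0,-0.0007,0]]}}

```text
t: 38.35
tool_pos: [0.6472, 0.0302, 0.0473]
eef_rot: [0.651, 0.654, 0.242, 0.3]
wrist_force: [0.7, 0.2, -0.2]
opening: 0.0437
```

Emit:
{"api": "jog_arm", "payload": {"plan": [[0,0,-0.0007,0],[0,0,-0.0007,0],[0,0,-0.0007,0]]}}

```text
t: 38.65
tool_pos: [0.6474, 0.0302, 0.0469]
eef_rot: [0.651, 0.654, 0.242, 0.3]
wrist_force: [-0.4, -0.3, 1.7]
opening: 0.044
```

```bash
python3 look.py 12 | sed -n '3,42p'; python3 - <<'E'
from h import *
print(np.round(read_state()['wrist_force'],2)); a,m=snap('wrist','w12')
E
```

```text
bail ends [[308.0, 245.0], [312.7, 235.1]] curl [[309.4, 242.6], [311.4, 238.5]] tip [[316.2, 238.7], [318.1, 234.5]]
bail ends [[302.8, 232.3], [318.3, 231.4]] curl [[307.3, 232.2], [313.8, 231.8]] tip [[307.6, 237.6], [314.2, 237.2]]
220 :-+..::::-+-......:##-........+###-...................
221 ---....::-+:......:##-........+###-...................
222 -+:....:-+-.......-##-........+###-...................
223 --..::::-+:.......+##-........+###-...................
224 +:...:::++........-##-........+###-.................:#
225 -..:.::-+-........-##:........+###-................-##
226 ::.:.:--+.........+##:........+###-...........:---####
227 --:.::-++.........+##+-:......+###-..........:########
228 +-:.::-+:........:+#####+++---####+.........-#########
229 #-.::-++........-+#################+-:....:+##########
230 +-:::-+:......-+############+#########++++############
231 #-.:-+-.....-++++++###################################
232 #-::-+:...:-+:.-++####################################
233 #+:-++...-+-.::++#####################################
234 ##+-+:...++:.-++#+#########+######
[... 697 characters left out ...]
...:+##########################
247 #####+----+#++++###-.....-++##########################
248 ####++++--++++++++#-...-##############################
249 ###++++++++#++++++##++-+##############################
250 ##+--++++++#++++++++##+--++###########################
251 ##+-----+++#++####+++##+---+##########################
252 ##+-------+#++#########+--+###########################
253 ##+-------+#+++++#######++############################
254 ##+-------+#++++++###+################################
255 ##+-------+#+++++++++++#+######+######################
256 ###++-----++#####+#++-+#+######++#####################
257 #####++++-++++#######++##########################+-+##
[ 0.04 -0.01  0.86]
```

Emit:
{"api": "jog_arm", "payload": {"plan": [[0,0,0,0],[0,0,0,0],[0,0,0,0],[0,0,0,0],[0,0,0,0],[0,0,0,0]], "fingers": 0.056}}

```text
t: 39.4
tool_pos: [0.6473, 0.0302, 0.0467]
eef_rot: [0.651, 0.654, 0.242, 0.3]
wrist_force: [-0.1, 1.2, -0.6]
opening: 0.0563
```

```bash
python3 look.py 13 | sed -n '3,42p'; python3 - <<'E'
from h import *
s=read_state();print(np.round(s['wrist_force'],2),np.round(s['tool_pos'],4),s['opening']); a,m=snap('wrist','w13')
for f in('w12','w13'):
    a=cv2.imread(f'pics/{f}.png'); h=cv2.cvtColor(a,cv2.COLOR_BGR2HSV); M=cv2.inRange(h,(3,110,30),(14,255,255)); M[300:]=M[300:]; c=max(cv2.findContours(M,0,1)[0],key=cv2.contourArea); print(cv2.boundingRect(c),cv2.contourArea(c),cv2.approxPolyDP(c,6,True)[:,0].tolist())
E
```

```text
bail ends [[308.0, 245.1], [312.7, 235.1]] curl [[309.4, 242.6], [311.4, 238.5]] tip [[316.2, 238.7], [318.1, 234.5]]
bail ends [[302.8, 232.3], [318.3, 231.4]] curl [[307.3, 232.2], [313.8, 231.8]] tip [[307.6, 237.6], [314.2, 237.2]]
220 :-+..::::-++......:##+........+###-...................
221 ---:.:.::-+:......:##+........+###-...................
222 -+:.::.:-+-.......:##+........+###-...................
223 +-..::::-+:.......:##-........+###-...................
224 +:...::-+-........:##-........+###-.................:+
225 -..:.::-+:........-##-........+###-.............:-:-##
226 ::.:.:-++.........-##-........+###-...........:+######
227 --:.::-+-.........+##+-:......+###+..........:########
228 +-::::-+:........:+####++++---####+.........-#########
229 +-:::-++........-+#################+-:....:###########
230 +-:::-+:......--+#####+##############+++++############
231 +-::-+-......-+--++###################################
232 #-::-+:....-+:.:-++###################################
233 #+--+-...:++-.:++####++#+#############################
234 ##+-+:...-+---###+################
[... 1081 characters left out ...]
#
253 ##+--------+#+++++#######++###########################
254 ##+--------+#++++++##+++##############################
255 ##+--------+##+++##++-++#######+######################
256 ##+++-++---++######++++#######+.:#####################
257 #####+++-+-+##++###############:.-###############+-+##
[-0.05  0.28  0.92] [0.6473 0.0302 0.0468] 0.05593166356134
(59, 261, 318, 135) 15027.0 [[375, 372], [369, 267], [274, 261], [264, 267], [262, 291], [59, 271], [261, 295], [253, 365], [275, 392], [351, 395]]
(59, 261, 324, 135) 15061.0 [[374, 372], [373, 320], [381, 313], [373, 310], [382, 298], [371, 289], [369, 268], [272, 261], [262, 292], [59, 272], [258, 293], [251, 365], [274, 389], [351, 395]]
```

Emit:
{"api": "jog_arm", "payload": {"plan": [[0,0,0,0],[0,0,0,0],[0,0,0,0],[-0.002,0,0.001,0],[-0.006,0,0.004,0],[-0.012,0.001,0.008,0],[-0.02,0.002,0.014,0],[-0.03,0.003,0.02,0],[-0.042,0.004,0.03,0],[-0.055,0.005,0.04,0],[-0.07,0.007,0.05,0],[-0.085,0.008,0.06,0],[-0.1,0.008,0.07,0],[-0.12,0.008,0.08,0],[-0.14,0.008,0.09,0],[-0.14,0.008,0.09,0]], "fingers": 0.075}}

```text
t: 41.15
tool_pos: [0.5042, 0.0436, 0.1289]
eef_rot: [0.651, 0.651, 0.241, 0.307]
wrist_force: [0.1, 0.2, 0.1]
opening: 0.0749
```

Emit:
{"api": "jog_arm", "payload": {"plan": [[0,0,0,0],[0,0,0,0],[0,0,0,0],[0,0,0,0],[0,0,0,0],[0,0,0,0],[0,0,0,0],[0,0,0,0],[0,0,0,0],[0,0,0,0],[0,0,0,0],[0,0,0,0],[0,0,0,0],[0,0,0,0],[0,0,0,0],[0,0,0,0],[0,0,0,0],[0,0,0,0],[0,0,0,0],[0,0,0,0]]}}

```text
t: 43.15
tool_pos: [0.5042, 0.0436, 0.1288]
eef_rot: [0.651, 0.651, 0.241, 0.307]
wrist_force: [-1.1, -0.6, 0.4]
opening: 0.0751
```

```bash
python3 - <<'E'
from h import *
a,_=snap('side','s14'); t,_=snap('top','t14')
from plant import read_state
b=read_camera('side'); print('frame diff',np.abs(a[150:300,250:400].astype(int)-b[150:300,250:400]).mean())
o=np.zeros((600,800,3),np.uint8)
o[:,:400]=cv2.resize(a[165:285,280:360],(400,600),interpolation=cv2.INTER_CUBIC)
o[:,400:]=cv2.resize(t[200:275,285:335],(400,600),interpolation=cv2.INTER_CUBIC)
cv2.imwrite('pics/c14.png',cv2.convertScaleAbs(o[:,:,::-1],alpha=1.2))
E
```

```text
frame diff 2.0393037037037036
```

View pics/c14.png

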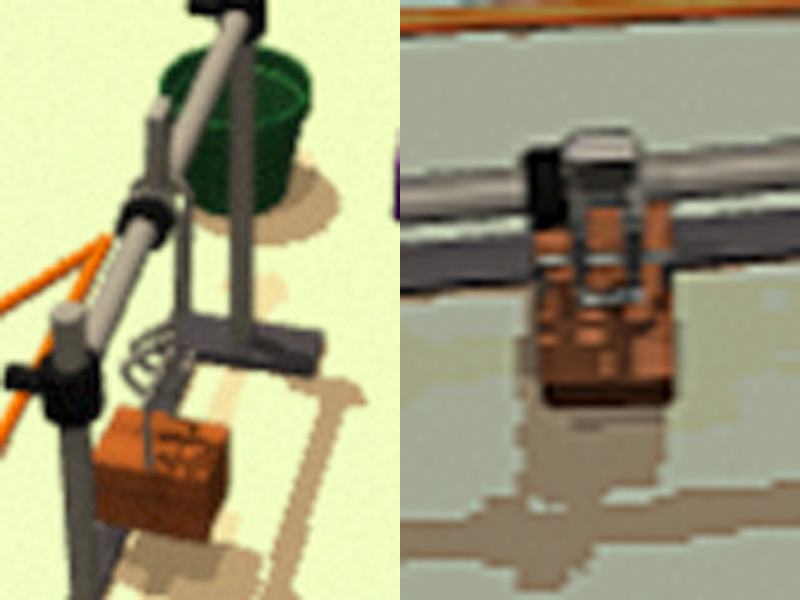

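```bash
python3 - <<'E'
from h import *
for i in range(30):
    b=read_camera('side')[235:285,295:335]; h=cv2.cvtColor(b,cv2.COLOR_RGB2HSV); M=cv2.inRange(h,(3,120,40),(14,255,255)); v,u=np.nonzero(M)
    if i%2==0: print(round(u.mean(),2),round(v.mean(),2),end=' | ')
E
```

```text
16.58 24.55 | 16.63 24.59 | 16.55 24.56 | 16.6 24.56 | 16.59 24.58 | 16.6 24.54 | 16.57 24.58 | 16.58 24.53 | 16.58 24.51 | 16.58 24.54 | 16.58 24.57 | 16.58 24.56 | 16.57 24.58 | 16.58 24.58 | 16.56 24.53 |
```

Both are still to within 0.05 px over 1.5 s, so I'm handing the job in.

```bash
python3 -c "
from plant import job,read_state
print(read_state()['t']); print(job.job_done())"
```

```text
44.8
the job is handed in; nothing more can be done
None
```

The job is handed in at t = 44.8 s of the 72 s allowed. No verdict was reported.

**Hook:** I took it from the well by its tab and lowered it onto the rail about 44 mm short of the collar, pressing with about 3 N. I slid it along until it touched the collar with about 3 N, then released it.

**Lean:** The moves only turn the tool about the vertical, so I got the lean of about 45° by repeatedly asking for poses past the arm's reach. Joint 5 then stuck at its limit near the stand. I fitted a kinematic model to the recorded poses to find a yaw that worked.

**Block:** I hung the wooden block by its bail in the lower curl, let go and backed off along the tool.

**Last checks:**
- **Hanging:** The final pictures show the hook upright at the collar and the block level and clear of shelf and stand.
- **Still:** The block's image position varied by less than 0.1 px over 1.5 s.
- **Bystanders:** I saw no contact with the pot, tumbler or hanger, but took no separate measurement of them.

**Disagreements:**
- The bail came to rest about 2.5 mm lower than I had estimated.
- The hook sat about 8 mm off the tool centre along the rail in the grip. I allowed for this when sliding it to the collar.

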